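Latch the kart air box shut

TASK

Close the toggle latch on top of the blue intake air box: take the bail by its red tab, bring its crossbar down behind the brass keeper and draw it gently back under the keeper's lip until you feel it bear snugly against the keeper, and only then let go; push the steel lever over past its centre until it lies fully home with the bail pulled tight. Do not wrench the bail against the keeper or slam the lever, leave the small things lying around where they are, and take the robot clear at the end.

Things in the scene. Friction and masses are not known exactly. Their poses are not given: they have to be found in the camera images.
- airbox: blue intake air box fixed to the bench, 170 (x) x 280 (y) x 70 mm high, flat top; origin under its centre, z up. The toggle latch lies along its y axis on the middle of the top (x = 0): lever at -y, keeper at +y. Two tubes stick out 50 mm from its +x side
- anchor: keeper plate, flush; origin on the box top, 45 mm to +y of box centre, axes as the box. Brass keeper on it: post 18 (x) x 14 (y) mm; on top a lip 4 mm thick, underside 12 mm above the box top, overhanging the post's +y face by 4 mm; the throat opens to +y. That +y face lies anywhere within 6.5 mm in y of this origin: the offset is NOT measured, find it by feel or eye. Fixed under load
- lever_pivot (a point): axis of the lever's hinge (along the box's x), 12 mm above the box top, 30 mm to -y of the box centre; axes as the box. The bail is hinged on the lever 25 mm from this axis, at an angle of 3.316 rad minus the lever angle, measured from box +y towards up
- lever (a joint): lever angle, rad: 0 = fully home, flat towards -y on its stop; 1.57 = upright; grows on towards the keeper, limit 2.4. Stays where left (friction about 0.04 N m). With the bail hooked, dead centre is at about 0.27: below it the tension pulls the lever home, above it throws it open
- paddle: steel lever paddle, 22 mm wide (x), 5 mm thick, 10 to 85 mm from the hinge; red patch near the end of the face to press. Origin on the hinge axis; -y runs along the paddle to its end, z is the normal of the face to press (up when home, towards the keeper when upright). Pressing 65 mm from the hinge takes up to about 10 N; over 30 N is too much
- lever_end (a point): middle of the free end of the lever paddle, 85 mm from the hinge
- bail (a joint): bail hinge angle, rad; the bail's slope above level (from its hinge to the crossbar) is this minus the lever angle. Friction of about 0.045 N m keeps the bail at its angle to the lever when let go, so unless drawn in and caught under the lip it rises away as the lever is pushed home
- hoop (a joint): stretch of the sprung bail, m: 0 = slack (crossbar 93.8 mm from the bail hinge), limit 0.022; 3 N per mm. With the lever home and the bail hooked it is about 0.002 to 0.016, by where the keeper is set
- bail_end: free end of the bail: steel crossbar, 6 mm diameter, 44 mm long along x, origin at its centre; y points along the bail away from the lever, z up when the bail is level. Carries the red pull tab. Moving it about takes up to about 5 N of hinge friction. Pulling it against the keeper with more than 20 N is too much
- pull_tab (a point): grip point of the red pull tab: tab 12 mm wide in x (take it across this width, a finger on each x side), 16 mm in y, 50 mm tall. This point is 16 mm in y and 34 mm in z from the crossbar, in the bail end's axes; the tab ends 13 mm above it. The tab can turn about x between the fingers
- float: brass float, disc 30 mm diameter, 20 mm high, on the air box top; origin under its centre. Leave alone
- bulb: black rubber primer bulb, 28 mm diameter, 26 mm high, on the air box top; origin under its centre. Leave alone
- driver: red T-handle hex driver, 150 mm long, lying on the bench; origin under the middle of the handle. Leave alone
- socket: chrome spark plug socket, 25 mm diameter, 65 mm high, standing; origin under its centre. Leave alone
- jar: amber jar with blue cap, 56 mm diameter, 70 mm high; origin under its centre. Leave alone
- jet_tray: aluminium tray of brass jets, 90 x 130 x 22 mm; origin under its centre. Leave alone
- vise: green bench vise gripping a silver carburetor, fixed, about 230 x 110 x 175 mm high; origin under its centre. An obstacle

How it is judged:
By the outcome, as a careful person would: the job done as asked, in the order asked, and still so for the second after the job is handed in, with the robot touching nothing.
It also fails if it takes over 61 s, if anything falls off the work surface, if the arm or the gripper's body presses on something with over 40 N, if the wrist force passes 120 N, or if a joint passes its speed limit or range.

ROBOT

A 6-joint arm with a two-finger parallel gripper is mounted at the origin on the work surface. World frame = base frame: x ahead of the robot, y to its left, z up, the work surface at z = 0. Lengths are in m, angles in degrees, forces in N, time in s.
With the tool pointing down it reaches from about 0.375 to 0.9 m from the base axis. Payload 3.1 kg.
Tool frame: the origin (TCP) lies midway between the tips of the shut fingers; the grasp point (between the pads) lies 19 mm behind it; z points along the fingers, y is the direction in which the jaws open and shut (so a half turn about z gives the same grasp; the last joint's range is limited). The gripper opens to 87 mm and grips with 3 to 60 N. Pads are 19 mm wide; open, the fingers measure 117 mm over their backs; the gripper's body (75 mm by 190 mm) begins 51 mm behind the grasp point.
Start: joints at [64.601, 30.224, 82.088, -0, 67.689, -10.227], TCP at [0.164, 0.603, 0.223] pointing down, gripper open.
Joint ranges: [-176.69, 176.69], [-43.24, 126.21], [12.49, 139.97], [-82, 262], [0, 151.66], [-163.58, 163.58]. Speed limits (degrees/s): [159.86, 159.86, 180, 180, 180, 180].

INTERFACE

Orientations are given as a 3x3 rotation matrix whose columns are the frame's x, y, z axes.
In Python, from rig import bot, capture, get_calibration gives the robot as it stands.
- The arm moves only by the tool play_rows, never from a script. Its arguments are lists of equal length, an entry for each row: "fingers": the closure in counts, from 0 (fully open) to 255 (shut); "linear": the shift along the tool's x, y, z in mm, a list of three; "rot": the turn, a rotation vector about the tool's x, y, z in degrees, a list of three. A call has 1 to 20 rows; each row is the pose to reach, as a shift and turn from the pose commanded when the call began, along the tool's axes at that moment; what a row does not reach only later rows make up. A row lasts 1/10 s, in which the tool goes at most 50 mm and 8.59 degrees, less where a joint would pass 70% of its speed; a pose out of reach is approached as far as the arm can. A call with a gripper value outside its range is refused whole. The fingers move at their own pace and stop on an object; the grip force is fixed at half the most. Time passes only in rows, so rows that repeat a pose let the fingers close. It gives the time, the measured TCP pose, the force and the opening at its end, in the units of the state.
- bot.read_state(): the state, without advancing time (a new reading comes with each control period).
- capture(name): name is "side" or "top" or "wrist"; returns the picture (400x640x3 uint8, red, green, blue); there is no depth.
- get_calibration(name): a dict with "vfov" (degrees; the focal length in pixels is half the picture's height over the tangent of half this angle, whatever the lens; pixels are square), "cx", "cy" (the principal point, pixels), "camera_from_world" (4x4, takes a point from world to camera coordinates). Camera axes: x right, y down, z forward; pixel columns grow to the right and rows downward; lengths in m; the calibration is good to about 2 mm. A picture is of the moment at which its call begins: read the wrist's pose just before it. get_calibration takes no time and is no camera call; for the wrist camera it gives the pose at the moment of the call.
- bot.hand_in(): hands the job in, once; it reports no verdict.
The state is a dict: "time_s": time; "joint_positions": joint angles; "qvel": joint speeds; "tau": joint torques, N m; "position": TCP position; "tcp_rot": TCP orientation; "force": force on the tool from outside, world axes, zero at the start; "moment": the same for the moment, N m; "opening": opening from 0.0 (shut) to 1.0 (fully open).
Only numpy, scipy, OpenCV 4.12 (cv2) and the standard library are available. Lean on these libraries where they do the work, as an engineer would, in place of code of your own. Each camera call takes 0.05 s, during which the arm holds its last target.

## Working session

There is one attempt and no reset: what is moved stays moved. The work goes in short steps, Python scripts to look and compute and a tool call to move; the robot and the scene stay as the last step left them, time stands still between calls to the robot, and variables do not carry over. Pictures are saved under pics/ and viewed, and the job is handed in when it is done.

Besides the shell and the picture viewer there is one more tool, called after "Call:" as name(argument=value, ...) on one line, values as JSON. play_rows: Moves the arm, as the interface text tells. Its arguments: {"type":"object","properties":{"fingers":{"type":"array"},"linear":{"type":"array"},"rot":{"type":"array"}},"required":["fingers","linear","rot"]}

```bash
ls; mkdir -p pics; python3 - <<'E'
from rig import bot,capture,get_calibration
import cv2,numpy as np
s=bot.read_state();print(s)
for n in("side","top","wrist"):
    c=get_calibration(n);print(n,c)
    im=capture(n);cv2.imwrite(f"pics/{n}0.png",im[:,:,::-1])
E
```

```text
pics
{'time_s': 0.0, 'joint_positions': array([ 6.46010325e+01,  3.02785705e+01,  8.21559475e+01,  5.71728597e-04,
        6.76881053e+01, -1.02269154e+01]), 'qvel': array([-0.02562772, -0.02762193,  0.03842231, -0.01016424, -0.12394353,
       -0.03378781]), 'tau': array([-2.76491824e-05, -4.40038741e+01, -1.76595175e+01,  6.33200677e-02,
        5.82181779e-02, -1.58486851e-04]), 'position': array([0.16322393, 0.60256157, 0.2215783 ]), 'tcp_rot': array([[-9.65143097e-01,  2.61721121e-01, -9.26302657e-04],
       [ 2.61722471e-01,  9.65141247e-01, -1.92935697e-03],
       [ 3.89059434e-04, -2.10453978e-03, -9.99997710e-01]]), 'force': array([ 0.37026578,  0.15062255, -0.08388458]), 'moment': array([-0.05157748, -0.01606319, -0.04659612]), 'opening': 1.0019192698423371}
side {'vfov': 55.737278764075796, 'cx': 322.2750435857307, 'cy': 200.69476720071611, 'camera_from_world': array([[ 0.8021969 , -0.59705163, -0.00307812, -0.42570667],
       [-0.44083807, -0.58881612, -0.67746393,  0.25663823],
       [ 0.4026685 ,  0.54481642, -0.73554956,  0.87168645],
       [ 0.        ,  0.        ,  0.        ,  1.        ]])}
top {'vfov': 51.879113086341654, 'cx': 324.22789488766927, 'cy': 197.10160911468338, 'camera_from_world': array([[ 0.02084389, -0.99970109, -0.01277763, -0.04821813],
       [-0.99531308, -0.01954187, -0.09470999,  0.50302883],
       [ 0.09443198,  0.01469186, -0.9954229 ,  1.06915556],
       [ 0.        ,  0.        ,  0.        ,  1.        ]])}
wrist {'vfov': 64.5748636595423, 'cx': 319.99375252403325, 'cy': 200.69980972151754, 'camera_from_world': array([[ 0.2615008 ,  0.96520212, -0.0014805 , -0.62454041],
       [ 0.93496089, -0.25292604,  0.24874998, -0.03049005],
       [ 0.23971955, -0.06643253, -0.9685666 ,  0.38964163],
       [ 0.        ,  0.        ,  0.        ,  1.        ]])}
```

View pics/side0.png

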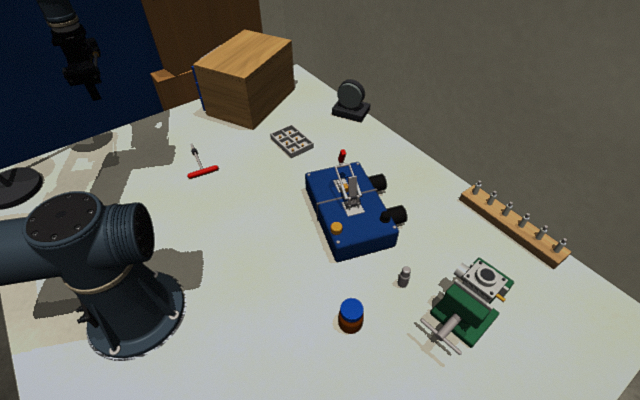

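View pics/top0.png

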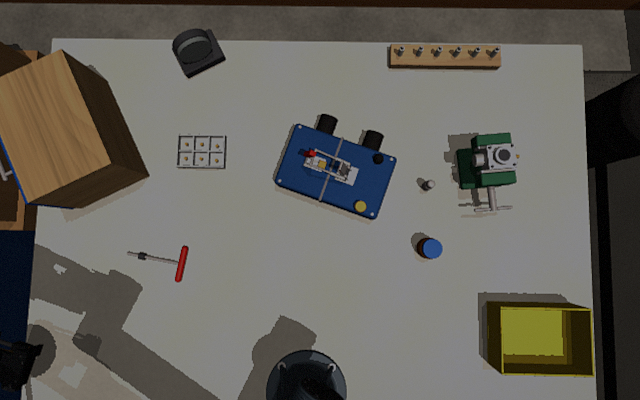

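View pics/wrist0.png

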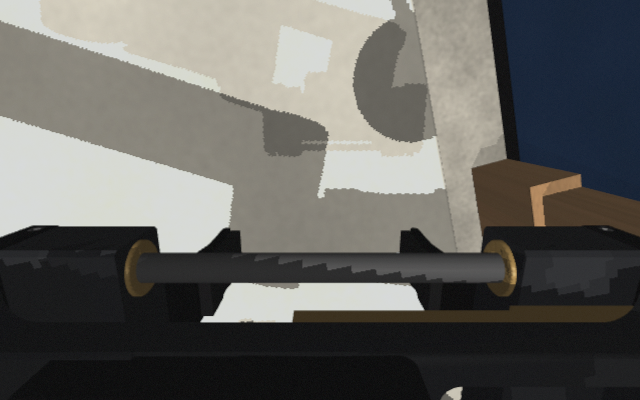

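```bash
python3 - <<'E'
import cv2
a=cv2.imread('pics/top0.png')[105:230,260:410];cv2.imwrite('pics/t0z.png',cv2.resize(a,None,fx=5,fy=4.8,interpolation=cv2.INTER_CUBIC)[:600,:800])
a=cv2.imread('pics/side0.png')[140:265,290:420];cv2.imwrite('pics/s0z.png',cv2.resize(a,None,fx=4.8,fy=4.8,interpolation=cv2.INTER_CUBIC))
E
```

```text
(no output)
```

View pics/t0z.png

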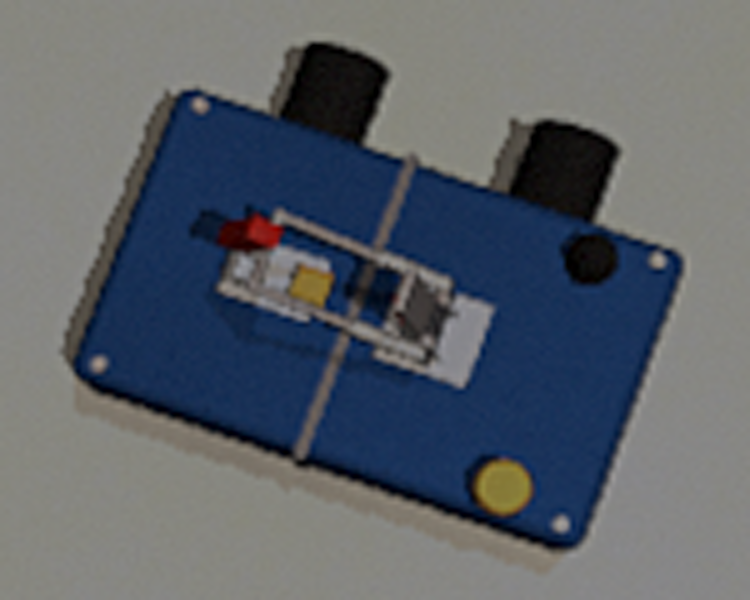

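View pics/s0z.png

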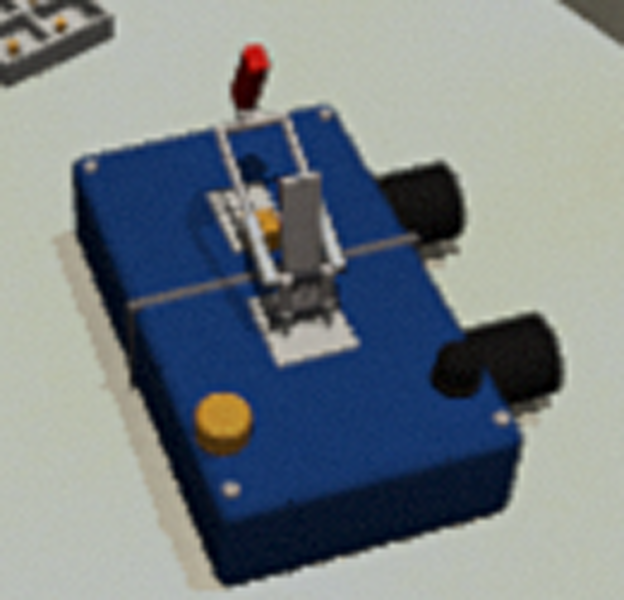

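```bash
cat > h.py <<'E'
import numpy as np, cv2
from scipy.optimize import least_squares
def proj(c,p):
    p=np.atleast_2d(p); M=c['camera_from_world']; q=p@M[:3,:3].T+M[:3,3]
    f=200/np.tan(np.radians(c['vfov']/2)); return np.c_[c['cx']+f*q[:,0]/q[:,2],c['cy']+f*q[:,1]/q[:,2]]
def b2w(bx,p):  # bx=(x,y,yaw); p in mm, z above box TOP
    p=np.atleast_2d(p)/1000.; c,s=np.cos(bx[2]),np.sin(bx[2])
    return np.c_[bx[0]+c*p[:,0]-s*p[:,1],bx[1]+s*p[:,0]+c*p[:,1],p[:,2]+.07]
def mech(a,b,h=0):
    P=np.array([-30,12.]);th=3.316-a;H=P+25*np.array([np.cos(th),np.sin(th)])
    s=b-a;u=np.array([np.cos(s),np.sin(s)]);n=np.array([-u[1],u[0]])
    C=H+(93.8+h)*u;T=C+16*u+34*n;top=C+16*u+47*n
    E=P+85*np.array([-np.cos(a),np.sin(a)])
    return dict(P=P,H=H,C=C,T=T,top=top,E=E,s=s)
def fromT(T,g=(1.6,1.8)):
    r=least_squares(lambda v:mech(*v)['T']-T,g);return r.x,r.fun
E
cat > fit.py <<'E'
from h import *
from rig import get_calibration
ct,cs=get_calibration('top'),get_calibration('side')
tz=lambda u,v:(260+u/5,105+v/4.8); sz=lambda u,v:(290+u/4.8,140+v/4.8)
# order: (-x,+y),(+x,+y),(+x,-y),(-x,-y)
t=np.array([tz(98,363),tz(200,105),tz(657,260),tz(560,524)])
s=np.array([sz(90,165),sz(325,113),sz(501,418),sz(231,489)])
def pts(d,dd):return np.array([[-85+d,140-d,0],[85-d,140-d,0],[85-d,-140+d,0],[-85+d,-140+d,0]])
def res(v):
    w=b2w(v[:3],pts(v[3],0)); return np.r_[(proj(ct,w)-t).ravel(),(proj(cs,w)-s).ravel()]
r=least_squares(res,[.6,.0,-.3,12]);print(r.x,np.degrees(r.x[2]));print(r.fun.reshape(-1,2).round(1))
bx=r.x[:3]
def res2(v):
    m=mech(v[0],v[1]);w=b2w(bx,[[0,*m['top']],[0,*m['E']]])
    return np.r_[(proj(ct,w[0])-tz(265,228)).ravel(),(proj(cs,w)-[sz(257,52),sz(302,177)]).ravel()]
r2=least_squares(res2,[1.8,2.1]);print(r2.x,r2.fun.round(1),{k:np.round(v,2) for k,v in mech(*r2.x).items()})
np.save('bx.npy',bx)
E
python3 fit.py
```

```text
[ 0.57044758 -0.06556583 -0.33032634 12.39058766] -18.926305014122033
[[-0.9 -1.4]
 [-1.5  0.1]
 [ 0.4  1.1]
 [ 0.9 -0.7]
 [ 0.5 -0.5]
 [-1.  -0.1]
 [-0.6  1.3]
 [ 0.9  0.9]]
[1.77111736 2.14913444] [ 0.1  0.4 -0.2  0.8 -0.5 -0.1] {'P': array([-30.,  12.]), 'H': array([-29.35,  36.99]), 'C': array([57.83, 71.61]), 'T': array([ 60.15, 109.12]), 'top': array([ 55.35, 121.2 ]), 'E': array([-13.09,  95.3 ]), 's': np.float64(0.38)}
```

```bash
cat >> h.py <<'E'
from scipy.spatial.transform import Rotation as R
def tgt(bx,p,tilt=0):
    """world pos + rot for TCP at box point p(mm, above top), tool down, tool y=box x; tilt deg about tool y"""
    c,s=np.cos(bx[2]),np.sin(bx[2]); Rm=np.array([[-s,c,0],[c,s,0],[0,0,-1.]])
    return b2w(bx,p)[0],Rm@R.from_euler('y',tilt,degrees=True).as_matrix()
def delta(pos,Rm,st,pc=None,Rc=None):
    Rc=st['tcp_rot'] if Rc is None else Rc;pc=st['position'] if pc is None else pc
    return (Rc.T@(pos-pc)*1000).round(1),np.degrees(R.from_matrix(Rc.T@Rm).as_rotvec()).round(2)
E
python3 - <<'E'
from h import *
from rig import bot,get_calibration
bx=np.load('bx.npy');s=bot.read_state();c=get_calibration('wrist')
W=np.eye(4);W[:3,:3]=s['tcp_rot'];W[:3,3]=s['position']
ct=c['camera_from_world']@W  # camera from tool
np.save('ct.npy',ct);print(np.linalg.inv(ct).round(4))
m=mech(1.771,2.149)
K=b2w(bx,np.array([[0,45,16],[0,*m['C']],[0,*m['T']],[0,*m['top']],[0,*m['E']],[0,-30,12],[85,140,0],[-85,-140,0]]))
for p in([0,60,180],[0,0,230],[0,-20,200],[0,30,200]):
    pos,Rm=tgt(bx,p);W[:3,:3]=Rm;W[:3,3]=pos
    cc=dict(c);cc['camera_from_world']=ct@np.linalg.inv(W)
    print(p,pos.round(3),delta(pos,Rm,s));print(proj(cc,K).round(0).tolist())
E
```

```text
[[ 2.000e-04 -9.685e-01 -2.491e-01  6.740e-02]
 [ 1.000e+00  1.000e-04  5.000e-04  4.000e-04]
 [-5.000e-04 -2.491e-01  9.685e-01 -1.624e-01]
 [ 0.000e+00  0.000e+00  0.000e+00  1.000e+00]]
[0, 60, 180] [ 0.59  -0.009  0.25 ] (array([-571.8, -478.6,  -27.6]), array([-9.000e-02,  6.000e-02,  9.376e+01]))
[[319.0, 199.0], [319.0, 201.0], [319.0, 210.0], [319.0, 221.0], [319.0, 287.0], [319.0, 263.0], [401.0, 107.0], [252.0, 339.0]]
[0, 0, 230] [ 0.57  -0.066  0.3  ] (array([-567.8, -538.6,  -77.5]), array([-9.000e-02,  6.000e-02,  9.376e+01]))
[[319.0, 139.0], [319.0, 129.0], [319.0, 128.0], [319.0, 134.0], [319.0, 205.0], [319.0, 200.0], [394.0, 54.0], [257.0, 276.0]]
[0, -20, 200] [ 0.564 -0.084  0.27 ] (array([-566.5, -558.5,  -47.5]), array([-9.000e-02,  6.000e-02,  9.376e+01]))
[[319.0, 122.0], [319.0, 107.0], [319.0, 102.0], [319.0, 108.0], [319.0, 192.0], [319.0, 190.0], [401.0, 27.0], [252.0, 273.0]]
[0, 30, 200] [ 0.58  -0.037  0.27 ] (array([-569.8, -508.6,  -47.5]), array([-9.000e-02,  6.000e-02,  9.376e+01]))
[[319.0, 168.0], [319.0, 164.0], [319.0, 167.0], [319.0, 176.0], [319.0, 246.0], [319.0, 232.0], [398.0, 78.0], [254.0, 309.0]]
```

Call:
play_rows(fingers=[0,0,0,0,0,0,0,0,0,0,0,0,0,0,0,0,0,0,0,0], linear=[[-29,-26,-10],[-60,-54,-20],[-95,-85,-30],[-130,-116,-40],[-165,-147,-48],[-200,-178,-48],[-235,-209,-48],[-270,-240,-48],[-305,-272,-48],[-340,-303,-48],[-375,-335,-48],[-410,-366,-48],[-445,-397,-48],[-480,-428,-48],[-510,-455,-48],[-535,-478,-48],[-555,-496,-48],[-570,-509,-48],[-570,-509,-48],[-570,-509,-48]], rot=[[0,0,4],[0,0,9],[0,0,15],[0,0,21],[0,0,27],[0,0,33],[0,0,39],[0,0,45],[0,0,51],[0,0,57],[0,0,63],[0,0,69],[0,0,75],[0,0,80],[0,0,85],[0,0,89],[0,0,92],[0,0,93.8],[0,0,93.8],[0,0,93.8]])

```text
time_s: 2.15
position: [0.5797, -0.0366, 0.2701]
tcp_rot: [[0.325, 0.946, -0.002], [0.946, -0.325, 0.001], [0.0, -0.002, -1.0]]
force: [-0.1, 0.9, -0.2]
opening: 1.001
```

```bash
python3 - <<'E'
from h import *
from rig import bot,capture,get_calibration
s=bot.read_state();c=get_calibration('wrist');im=capture('wrist');cv2.imwrite('pics/w1.png',im[:,:,::-1])
np.save('w1.npy',c['camera_from_world'])
print(s['position'],s['tcp_rot'].round(4),s['joint_positions'].round(1),s['force'],s['time_s'])
a=im[:330,200:460,::-1];a=np.ascontiguousarray(a);cv2.imwrite('pics/w1z.png',cv2.resize(a[50:330],None,fx=2.1,fy=2.1,interpolation=cv2.INTER_CUBIC))
E
```

```text
[ 0.57972924 -0.03663758  0.27011257] [[ 3.247e-01  9.458e-01 -1.700e-03]
 [ 9.458e-01 -3.247e-01  1.100e-03]
 [ 4.000e-04 -2.000e-03 -1.000e+00]] [-14.7  23.9  85.3   0.   71.    4.3] [-0.10728867  0.94373664 -0.17842598] 2.15
```

View pics/w1.png

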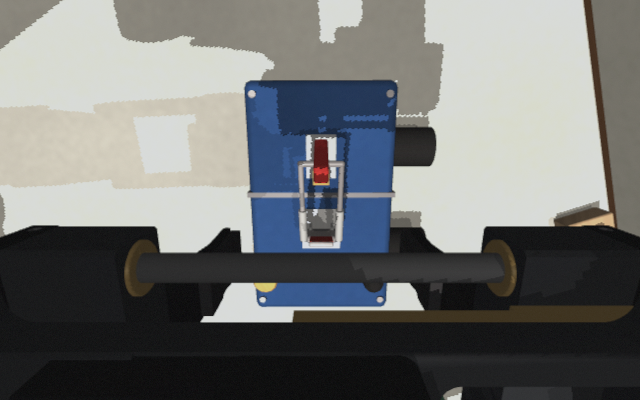

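View pics/w1z.png

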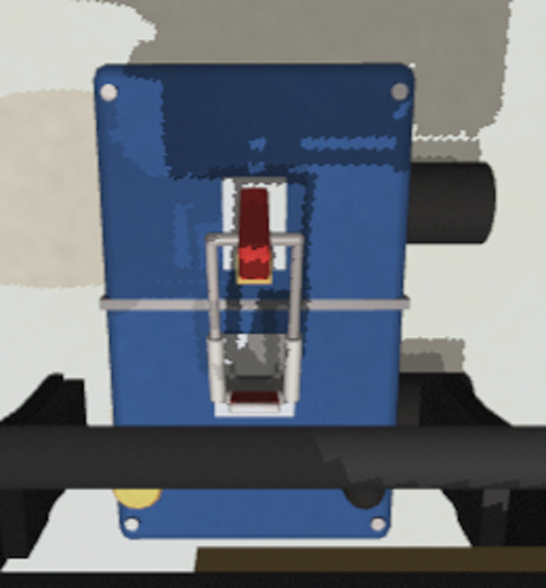

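```bash
cat >> fit.py <<'E'
cw=dict(get_calibration('wrist'));cw['camera_from_world']=np.load('w1.npy')
wz=lambda u,v:(200+u/2.1,50+v/2.1)
w_=np.array([wz(109,92),wz(400,91),wz(377,524),wz(132,525)])
print('pred wrist resid',(proj(cw,b2w(bx,pts(r.x[3],0)))-w_).round(1))
def resw(v):return (proj(cw,b2w(v[:3],pts(12.4,0)))-w_).ravel()
q=least_squares(resw,bx);print('wrist only',q.x,q.fun.round(1))
def resall(v):
    w=b2w(v[:3],pts(v[3],0)); return np.r_[(proj(ct,w)-t).ravel(),(proj(cs,w)-s).ravel(),1.5*(proj(cw,w)-w_).ravel()]
q2=least_squares(resall,[*bx,12]);print('all',q2.x,q2.fun.reshape(-1,2).round(1).tolist())
bx=q2.x[:3];np.save('bx.npy',bx)
def res3(v):
    m=mech(v[0],v[1]);w=b2w(bx+[v[2],v[3],0],[[0,*m['top']],[0,*m['E']],[0,*m['C']]])
    return np.r_[(proj(ct,w[0])-tz(265,228)).ravel(),(proj(cs,w[:2])-[sz(257,52),sz(302,177)]).ravel(),1.5*(proj(cw,w)-[wz(255,262),wz(255,395),wz(255,238)]).ravel(),v[2]*500,v[3]*500]
r3=least_squares(res3,[1.8,2.1,0,0]);print(r3.x,r3.fun.round(1),{k:np.round(v,2) for k,v in mech(*r3.x[:2]).items()})
E
python3 fit.py
```

```text
[ 0.57044758 -0.06556583 -0.33032634 12.39058766] -18.926305014122033
[[-0.9 -1.4]
 [-1.5  0.1]
 [ 0.4  1.1]
 [ 0.9 -0.7]
 [ 0.5 -0.5]
 [-1.  -0.1]
 [-0.6  1.3]
 [ 0.9  0.9]]
[1.77111736 2.14913444] [ 0.1  0.4 -0.2  0.8 -0.5 -0.1] {'P': array([-30.,  12.]), 'H': array([-29.35,  36.99]), 'C': array([57.83, 71.61]), 'T': array([ 60.15, 109.12]), 'top': array([ 55.35, 121.2 ]), 'E': array([-13.09,  95.3 ]), 's': np.float64(0.38)}
pred wrist resid [[ 1.9 -1.8]
 [-3.  -1.4]
 [-2.5  1.6]
 [ 1.3  1. ]]
wrist only [ 0.57101297 -0.0661224  -0.32877956] [ 2.4 -1.4 -2.6 -1.2 -1.8  1.7  2.   1.3]
all [ 0.57087217 -0.06617394 -0.32913738 11.91783414] [[-0.9, -1.4], [-1.4, -0.3], [0.9, 0.7], [1.3, -0.7], [0.5, -0.4], [-0.7, -0.2], [-0.0, 1.4], [1.1, 1.2], [2.8, -2.6], [-3.3, -2.3], [-2.4, 3.2], [2.3, 2.5]]
[ 1.87400567e+00  2.24873197e+00  2.48563630e-05 -6.22462136e-04] [-0.5 -0.1 -0.1  0.5 -1.3 -1.5  0.2  0.1  0.1  0.3 -0.  -0.1  0.  -0.3] {'P': array([-30.,  12.]), 'H': array([-26.79,  36.79]), 'C': array([60.5 , 71.13]), 'T': array([ 62.95, 108.62]), 'top': array([ 58.19, 120.72]), 'E': array([-4.62, 93.12]), 's': np.float64(0.37)}
```

```bash
sed -i 's/def pts(d,dd):.*/def pts(d,e):return np.array([[-85+d,140-e,0],[85-d,140-e,0],[85-d,-140+e,0],[-85+d,-140+e,0]])/; s/pts(v\[3\],0)/pts(v[3],v[4])/; s/pts(r.x\[3\],0)/pts(r.x[3],r.x[4])/; s/pts(12.4,0)/pts(*r.x[3:5])/; s/-.3,12\]/-.3,12,12]/; s/\*bx,12\]/*bx,12,12]/' fit.py; python3 fit.py
```

```text
[ 0.57041942 -0.06584953 -0.32819617 10.19159383 14.98654385] -18.804255390938472
[[-0.1 -0.1]
 [-0.2 -0.3]
 [-0.2 -0.2]
 [-0.2 -0.3]
 [ 0.   0.4]
 [-0.   0.4]
 [-0.1  0.3]
 [-0.1  0.4]]
[1.77658054 2.1534177 ] [ 0.2  0.4 -0.2  0.9 -0.5 -0.1] {'P': array([-30.,  12.]), 'H': array([-29.22,  36.99]), 'C': array([58. , 71.5]), 'T': array([ 60.37, 109.01]), 'top': array([ 55.58, 121.09]), 'E': array([-12.63,  95.21]), 's': np.float64(0.38)}
pred wrist resid [[-0.1  1.1]
 [-1.3  1.2]
 [-0.5 -0.2]
 [-0.2 -0.5]]
wrist only [ 0.57124545 -0.06543475 -0.32875551] [ 0.5  0.4 -0.6  0.6  0.  -0.6  0.2 -1. ]
all [ 0.57106596 -0.06568159 -0.32880551  9.8456085  14.22856422] [[-0.5, -0.4], [-0.5, -0.8], [0.1, -0.4], [-0.0, -0.3], [-0.0, 0.1], [0.1, 0.1], [0.2, 0.4], [-0.0, 0.5], [0.1, -0.0], [-0.5, 0.3], [0.2, 0.2], [-0.2, -0.4]]
[ 1.87159029e+00  2.24801004e+00 -9.10214250e-05 -9.23955367e-04] [-0.5 -0.2 -0.1  0.4 -1.3 -1.5  0.2  0.2  0.1  0.3 -0.1 -0.2 -0.  -0.5] {'P': array([-30.,  12.]), 'H': array([-26.85,  36.8 ]), 'C': array([60.38, 71.28]), 'T': array([ 62.77, 108.78]), 'top': array([ 57.99, 120.87]), 'E': array([-4.82, 93.18]), 's': np.float64(0.38)}
```

```bash
python3 - <<'E'
from h import *
from rig import get_calibration
bx=np.load('bx.npy')
def inv(c,uv,z):
    return least_squares(lambda v:(proj(c,b2w(bx,[[v[0],v[1],z]]))[0]-uv),[0,45]).x.round(1)
ct,cs=get_calibration('top'),get_calibration('side')
im=cv2.imread('pics/top0.png').astype(int);ims=cv2.imread('pics/side0.png').astype(int)
for n,im,c,(r0,r1,c0,c1) in(('top',im,ct,(145,175,300,345)),('side',ims,cs,(170,200,330,365))):
    s=im[r0:r1,c0:c1];m=(s[...,2]-s[...,0]>45)&(s[...,1]-s[...,0]>25)
    v,u=np.nonzero(m);print(n,len(u))
    P=np.array([inv(c,(a+c0,b+r0),16) for a,b in zip(u,v)])
    if len(P):print(P.min(0),P.max(0),P.mean(0));print(np.sort(P[:,1])[::5])
E
```

```text
top 48
[-9.6 27.5] [ 7.2 45.2] [-1.35833333 36.34166667]
[27.5 29.5 31.  33.1 35.1 36.6 38.7 40.8 42.9 44.4]
side 28
[-2.7 17. ] [ 9.1 47.3] [ 2.42857143 34.36071429]
[17.  26.7 32.  36.4 41.1 45.6]
```

```bash
python3 - <<'E'
from h import *
from rig import bot
bx=np.load('bx.npy');s=bot.read_state()
print(delta(*tgt(bx,[0,62.3,90]),s))
E
```

```text
(array([ 31.6,   1.8, 110.3]), array([-0.11, -0.02, -0.07]))
```

Call:
play_rows(fingers=[0,0,0,0,0,0,0,0,0,0], linear=[[16,1,0],[31.5,1.8,15],[31.5,1.8,30],[31.5,1.8,50],[31.5,1.8,70],[31.5,1.8,85],[31.5,1.8,100],[31.5,1.8,110],[31.5,1.8,110],[31.5,1.8,110]], rot=[[0,0,0],[0,0,0],[0,0,0],[0,0,0],[0,0,0],[0,0,0],[0,0,0],[0,0,0],[0,0,0],[0,0,0]])

```text
time_s: 3.2
position: [0.5925, -0.0071, 0.1604]
tcp_rot: [[0.324, 0.946, -0.0], [0.946, -0.324, 0.0], [0.0, -0.0, -1.0]]
force: [-0.0, 0.8, -0.5]
opening: 1.0
```

```bash
cat > look.py <<'E'
import sys
from h import *
from rig import bot,capture,get_calibration
n=sys.argv[1];s=bot.read_state();bx=np.load('bx.npy')
p=s['position'];c,q=np.cos(bx[2]),np.sin(bx[2]);d=(p[:2]-bx[:2])*1000
print('t',s['time_s'],'box',np.round([c*d[0]+q*d[1],-q*d[0]+c*d[1],p[2]*1000-70],1),'F',s['force'].round(1),'Fbox',np.round([c*s['force'][0]+q*s['force'][1],-q*s['force'][0]+c*s['force'][1]],1),'open',round(s['opening'],3))
for k in sys.argv[2:]:
    im=capture(k)[:,:,::-1];cv2.imwrite(f'pics/{k}{n}.png',im)
    r={'wrist':(0,330,170,470),'top':(105,230,260,410),'side':(130,255,280,410)}[k]
    a=im[r[0]:r[1],r[2]:r[3]];f=600/a.shape[0] if a.shape[1]*600/a.shape[0]<800 else 5
    cv2.imwrite(f'pics/{k}{n}z.png',cv2.resize(a,None,fx=f,fy=f,interpolation=cv2.INTER_CUBIC)[:600,:800])
E
python3 look.py 2 wrist side
```

```text
t 3.2 box [ 1.4 62.3 90.4] F [-0.   0.8 -0.5] Fbox [-0.3  0.7] open 1.0
```

View pics/wrist2.png

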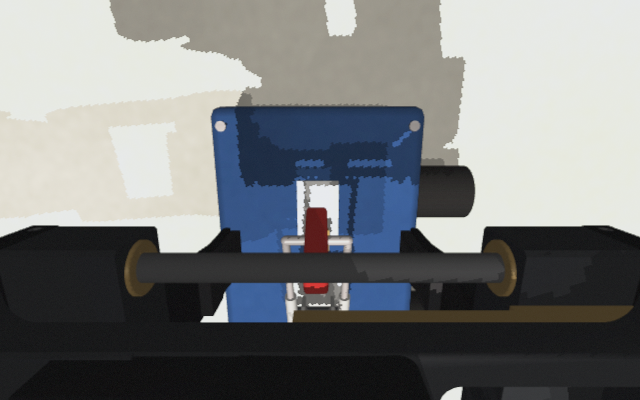

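View pics/side2z.png

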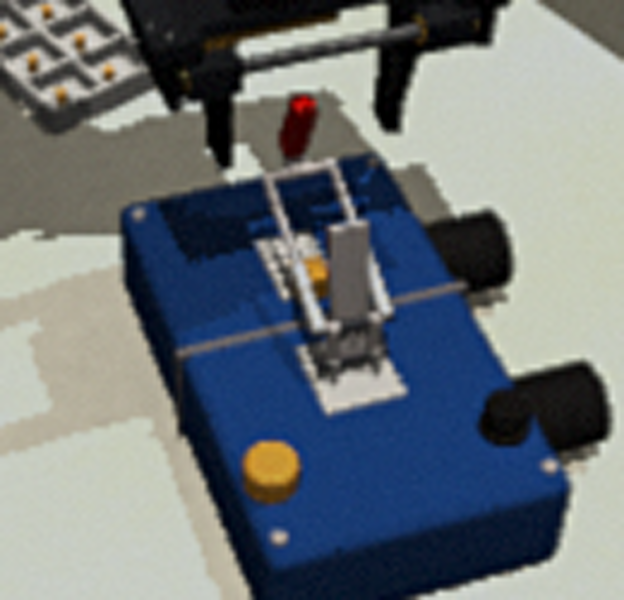

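Call:
play_rows(fingers=[0,0,60,120,180,220,255,255,255,255,255,255], linear=[[0,-1.6,0],[0,-1.6,0],[0,-1.6,0],[0,-1.6,0],[0,-1.6,0],[0,-1.6,0],[0,-1.6,0],[0,-1.6,0],[0,-1.6,0],[0,-1.6,0],[0,-1.6,0],[0,-1.6,0]], rot=[[0,0,0],[0,0,0],[0,0,0],[0,0,0],[0,0,0],[0,0,0],[0,0,0],[0,0,0],[0,0,0],[0,0,0],[0,0,0],[0,0,0]])

```text
time_s: 4.5
position: [0.5909, -0.0075, 0.1605]
tcp_rot: [[0.325, 0.946, -0.0], [0.946, -0.325, -0.0], [-0.0, 0.0, -1.0]]
force: [0.6, -0.5, -0.7]
opening: 0.174
```

```bash
python3 look.py 3 side wrist
```

```text
t 4.5 box [-0.  61.4 90.5] F [ 0.6 -0.5 -0.7] Fbox [ 0.7 -0.2] open 0.174
```

View pics/side3z.png

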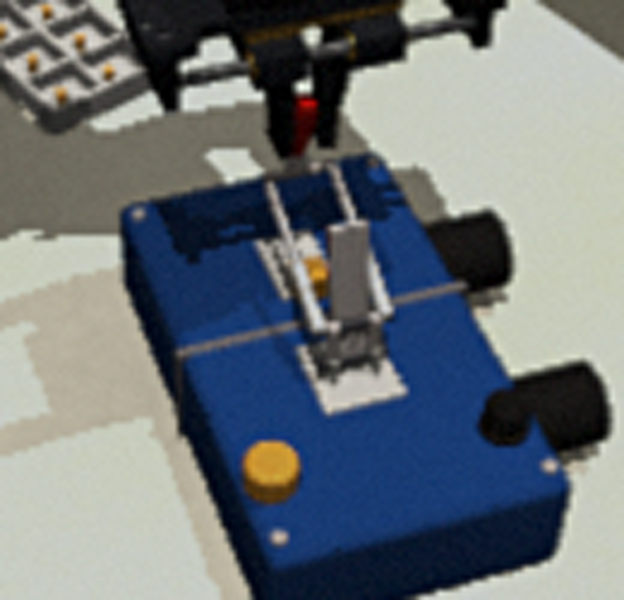

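View pics/wrist3.png

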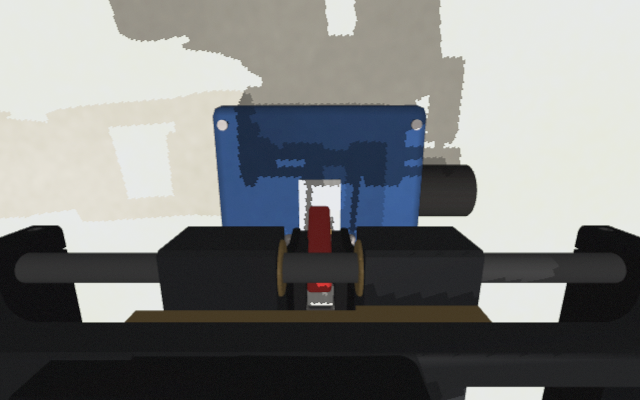

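```bash
python3 - <<'E'
from h import *
T0=mech(1.85,1.85+.375)['T'];print(T0)
L=[]
for s in np.linspace(.375,-.336,16)[1:]:
    m=mech(1.85,1.85+s);d=m['T']-T0;L.append([round(d[0],1),0,round(-d[1],1)])
print(L,m)
(ab,f)=fromT(m['T']);
for y in(61.2,56,52,50,48,46,45,44,43,42):
    # find T with C=(y,6)
    r=least_squares(lambda v:mech(*v)['C']-[y,6],[1.6,1.4]);q=mech(*r.x);print(y,r.x.round(3),q['s'].round(3),(q['T']-T0).round(1),q['T'].round(1))
E
```

```text
[ 62.33158628 108.71683005]
[[np.float64(3.3), 0, np.float64(4.3)], [np.float64(6.4), 0, np.float64(8.8)], [np.float64(9.3), 0, np.float64(13.4)], [np.float64(11.9), 0, np.float64(18.2)], [np.float64(14.4), 0, np.float64(23.1)], [np.float64(16.6), 0, np.float64(28.1)], [np.float64(18.5), 0, np.float64(33.1)], [np.float64(20.2), 0, np.float64(38.3)], [np.float64(21.7), 0, np.float64(43.6)], [np.float64(22.9), 0, np.float64(48.9)], [np.float64(23.9), 0, np.float64(54.2)], [np.float64(24.6), 0, np.float64(59.6)], [np.float64(25.0), 0, np.float64(65.1)], [np.float64(25.2), 0, np.float64(70.5)], [np.float64(25.2), 0, np.float64(76.0)]] {'P': array([-30.,  12.]), 'H': array([-27.38488462,  36.86284721]), 'C': array([61.16991959,  5.93572883]), 'T': array([87.48547281, 32.7590705 ]), 'top': array([91.77174722, 45.03212439]), 'E': array([-6.57482902, 93.70839225]), 's': np.float64(-0.3360000000000001)}
61.2 [1.85  1.515] -0.335 [ 25.2 -75.9] [87.5 32.8]
56 [1.642 1.307] -0.335 [ 20.  -75.9] [82.3 32.8]
52 [1.467 1.141] -0.326 [ 15.7 -75.6] [78.  33.1]
50 [1.372 1.055] -0.317 [ 13.5 -75.4] [75.8 33.3]
48 [1.269 0.964] -0.306 [ 11.2 -75.1] [73.5 33.6]
46 [1.156 0.866] -0.29 [  8.7 -74.7] [71. 34.]
45 [1.094 0.814] -0.28 [  7.4 -74.5] [69.8 34.3]
44 [1.027 0.759] -0.268 [  6.1 -74.2] [68.4 34.6]
43 [0.953 0.699] -0.254 [  4.7 -73.8] [67.  34.9]
42 [0.871 0.634] -0.237 [  3.2 -73.4] [65.5 35.3]
```

Call:
play_rows(fingers=[255,255,255,255,255,255,255,255,255,255,255,255,255,255,255,255,255], linear=[[3.3,0,4.3],[6.4,0,8.8],[9.3,0,13.4],[11.9,0,18.2],[14.4,0,23.1],[16.6,0,28.1],[18.5,0,33.1],[20.2,0,38.3],[21.7,0,43.6],[22.9,0,48.9],[23.9,0,54.2],[24.6,0,59.6],[25,0,65],[25.2,0,70],[25.2,0,74],[25.2,0,75],[25.2,0,75]], rot=[[0,0,0],[0,0,0],[0,0,0],[0,0,0],[0,0,0],[0,0,0],[0,0,0],[0,0,0],[0,0,0],[0,0,0],[0,0,0],[0,0,0],[0,0,0],[0,0,0],[0,0,0],[0,0,0],[0,0,0]])

```text
time_s: 6.3
position: [0.5989, 0.0163, 0.0852]
tcp_rot: [[0.325, 0.946, -0.0], [0.946, -0.325, 0.0], [-0.0, -0.001, -1.0]]
force: [0.7, 2.1, 1.8]
opening: 0.134
```

```bash
python3 look.py 4 side wrist top
```

```text
t 6.3 box [-0.1 86.6 15.2] F [0.7 2.1 1.8] Fbox [0.  2.2] open 0.134
```

View pics/side4z.png

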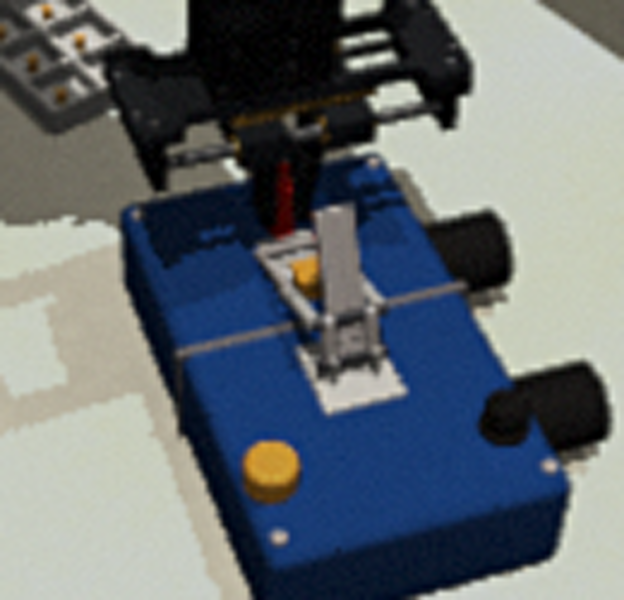

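View pics/wrist4.png

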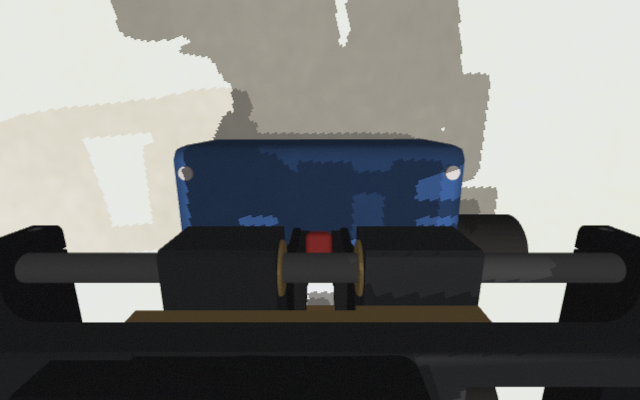

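```bash
cat > lev.py <<'E'
from h import *
from rig import get_calibration
import sys
bx=np.load('bx.npy');cs=get_calibration('side')
u,v=float(sys.argv[1]),float(sys.argv[2]);uv=np.array([280+u/4.8,130+v/4.8])
for a in np.arange(-.1,2.4,.05):
    w=b2w(bx,[[0,*mech(a,1)['E']]]);p=proj(cs,w)[0];d=np.linalg.norm(p-uv)
    if d<6:print(round(a,2),((p-[280,130])*4.8).round(0),d.round(1))
E
python3 lev.py 335 207
python3 - <<'E'
from h import *
print(fromT(np.array([86.6+.5,15.2+19-.5])), [mech(*fromT(np.array([y,z]))[0])['C'].round(1) for y,z in((86.6,34.2),(87.5,33.5))])
E
```

```text
1.75 [350. 226.] 5.1
1.8 [347. 222.] 4.0
1.85 [344. 218.] 3.0
1.9 [341. 215.] 2.1
1.95 [338. 212.] 1.2
2.0 [335. 209.] 0.5
2.05 [333. 207.] 0.5
2.1 [330. 206.] 1.1
2.15 [327. 204.] 1.7
2.2 [325. 203.] 2.2
2.25 [322. 203.] 2.8
2.3 [320. 203.] 3.2
2.35 [318. 203.] 3.7
(array([1.83335762, 1.50519894]), array([ 1.42108547e-14, -7.10542736e-15])) [array([60.6,  7.1]), array([61.4,  6.5])]
```

View pics/top4z.png

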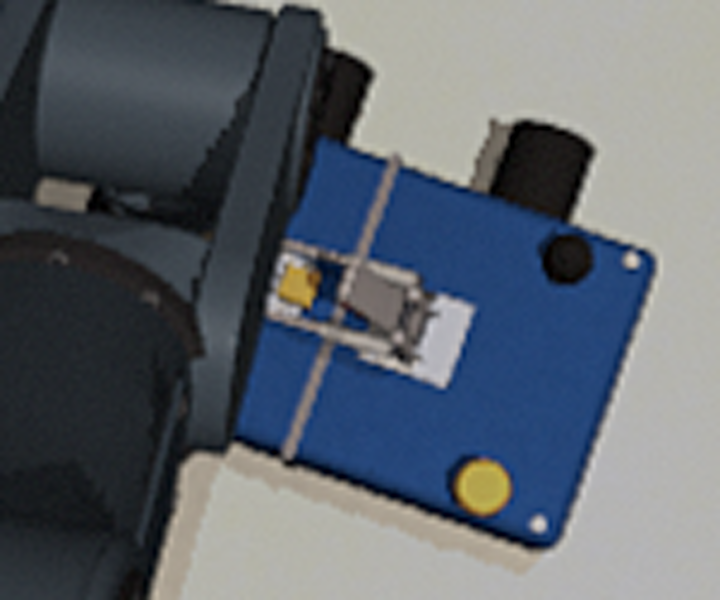

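```bash
cat > ov.py <<'E'
from h import *
from rig import get_calibration
import sys
# ov.py cam img a s out
cam,img,a,s,out=sys.argv[1],sys.argv[2],float(sys.argv[3]),float(sys.argv[4]),sys.argv[5]
bx=np.load('bx.npy');c=get_calibration(cam);im=cv2.imread(img)
r={'top':(130,190,290,370),'side':(150,220,320,400)}[cam];f=7.5
im=cv2.resize(im[r[0]:r[1],r[2]:r[3]],None,fx=f,fy=f,interpolation=cv2.INTER_CUBIC)
pl=im.copy()
m=mech(a,a+s)
def L(p,q,col):
    w=(proj(c,b2w(bx,[p,q]))-[r[2],r[0]]+.5)*f
    cv2.line(im,tuple(int(x) for x in w[0]),tuple(int(x) for x in w[1]),col,1)
P=m['P'];d=(m['E']-P)/85;
for x in(-11,11):L([x,*(P+10*d)],[x,*m['E']],(0,255,0))
L([-11,*m['E']],[11,*m['E']],(0,255,0))
L([-22,*m['C']],[22,*m['C']],(255,0,255))
for x in(-20,20):L([x,*m['H']],[x,*m['C']],(255,255,0))
L([0,*(m['C']+(m['top']-m['C'])*0)],[0,*m['top']],(0,255,255))
for x in(-9,9):L([x,27.5,16],[x,45.5,16],(0,165,255))
cv2.imwrite(out,np.hstack([pl,im])[:600,:1200] if 0 else im)
E
python3 ov.py side pics/side4.png 1.95 -.33 pics/ov1.png
```

```text
(no output)
```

View pics/ov1.png

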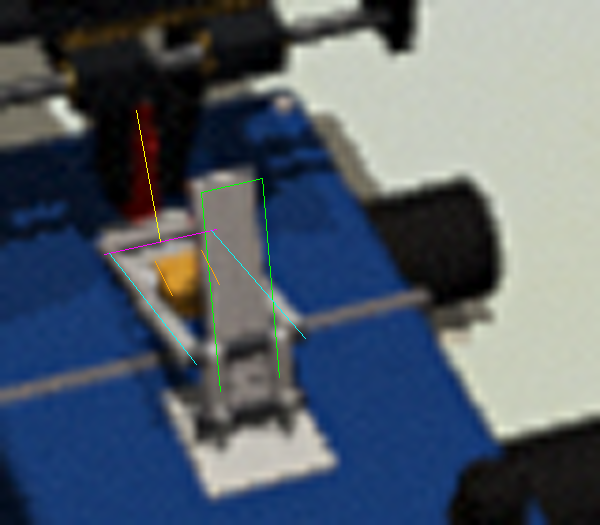

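```bash
python3 - <<'E'
from h import *
from rig import get_calibration
bx=np.load('bx.npy');c=get_calibration('side')
for y in(60,63,66):
  for z in(4,7,10): print(y,z,((proj(c,b2w(bx,[[-22,y,z],[0,y,z]]))-[320,150]+.5)*7.5).round(0).tolist())
im=cv2.imread('pics/side4.png')[165:190,328:352]
cv2.imwrite('pics/s4zz.png',cv2.resize(im,None,fx=24,fy=24,interpolation=cv2.INTER_NEAREST))
E
```

```text
60 4 [[108.0, 266.0], [164.0, 253.0]]
60 7 [[108.0, 260.0], [164.0, 247.0]]
60 10 [[108.0, 254.0], [165.0, 241.0]]
63 4 [[105.0, 260.0], [161.0, 247.0]]
63 7 [[105.0, 255.0], [162.0, 242.0]]
63 10 [[106.0, 249.0], [162.0, 236.0]]
66 4 [[103.0, 255.0], [159.0, 242.0]]
66 7 [[103.0, 249.0], [159.0, 236.0]]
66 10 [[103.0, 243.0], [159.0, 230.0]]
```

View pics/s4zz.png

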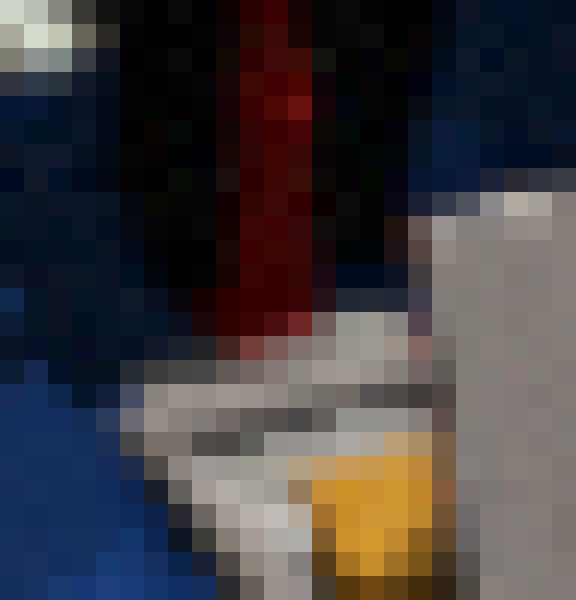

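Call:
play_rows(fingers=[255,255,255,255], linear=[[0,0,1],[0,0,2],[0,0,2],[0,0,2]], rot=[[0,0,0],[0,0,0],[0,0,0],[0,0,0]])

```text
time_s: 6.85
position: [0.5991, 0.0164, 0.0836]
tcp_rot: [[0.325, 0.946, 0.0], [0.946, -0.325, -0.0], [0.0, 0.0, -1.0]]
force: [-1.1, 2.0, 3.0]
opening: 0.134
```

Call:
play_rows(fingers=[255,255,255], linear=[[0,0,1],[0,0,1],[0,0,1]], rot=[[0,0,0],[0,0,0],[0,0,0]])

```text
time_s: 7.15
position: [0.5991, 0.0163, 0.0825]
tcp_rot: [[0.325, 0.946, 0.0], [0.946, -0.325, 0.0], [0.0, 0.0, -1.0]]
force: [-1.4, 3.0, 1.6]
opening: 0.135
```

Call:
play_rows(fingers=[255,255,255], linear=[[0,0,1],[0,0,1],[0,0,1]], rot=[[0,0,0],[0,0,0],[0,0,0]])

```text
time_s: 7.45
position: [0.5992, 0.0163, 0.0818]
tcp_rot: [[0.325, 0.946, 0.0], [0.946, -0.325, 0.0], [0.0, 0.0, -1.0]]
force: [-0.8, 3.0, 4.1]
opening: 0.138
```

Call:
play_rows(fingers=[255,255,255], linear=[[0,0,1],[0,0,1],[0,0,1]], rot=[[0,0,0],[0,0,0],[0,0,0]])

```text
time_s: 7.75
position: [0.5992, 0.0163, 0.0817]
tcp_rot: [[0.325, 0.946, 0.001], [0.946, -0.325, -0.0], [0.0, 0.001, -1.0]]
force: [-3.5, 1.4, 9.4]
opening: 0.136
```

Call:
play_rows(fingers=[255,255,255,255,255,255,255,255,255,255], linear=[[0,0,-2],[0,0,-4],[-1.5,0,-4],[-3,0,-4],[-4.5,0,-4],[-6,0,-4],[-7.5,0,-4.1],[-9,0,-4.2],[-9,0,-4.2],[-9,0,-4.2]], rot=[[0,0,0],[0,0,0],[0,0,0],[0,0,0],[0,0,0],[0,0,0],[0,0,0],[0,0,0],[0,0,0],[0,0,0]])

```text
time_s: 8.75
position: [0.5959, 0.0075, 0.0847]
tcp_rot: [[0.325, 0.946, -0.0], [0.946, -0.325, -0.0], [-0.0, -0.0, -1.0]]
force: [-1.4, 4.0, -0.2]
opening: 0.135
```

```bash
python3 look.py 5 side top; python3 ov.py side pics/side5.png 1.6 -.33 pics/ov2.png;python3 ov.py top pics/top5.png 1.6 -.33 pics/ov2t.png
```

```text
t 8.75 box [-0.1 77.3 14.7] F [-1.4  4.  -0.2] Fbox [-2.6  3.3] open 0.135
```

View pics/ov2.png

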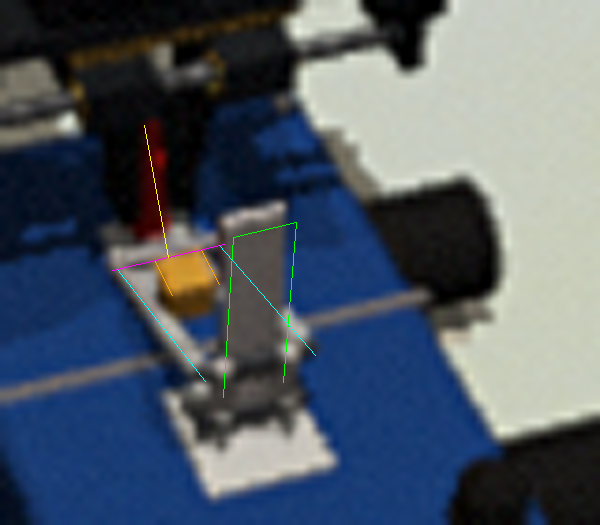

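View pics/ov2t.png

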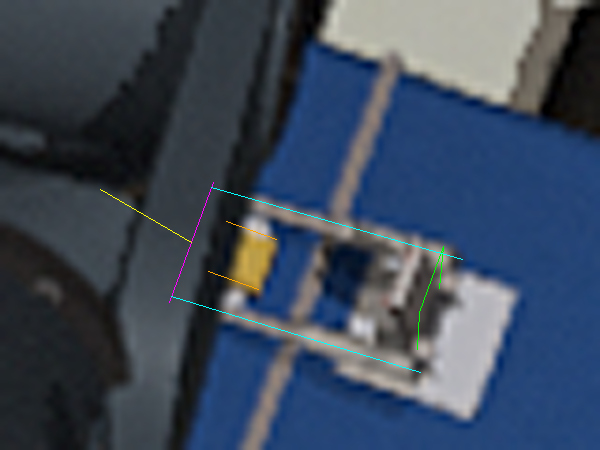

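Call:
play_rows(fingers=[255,255,255,255,255,255], linear=[[-1,0,-0.1],[-2,0,-0.2],[-3,0,-0.3],[-4,0,-0.4],[-4,0,-0.4],[-4,0,-0.4]], rot=[[0,0,0],[0,0,0],[0,0,0],[0,0,0],[0,0,0],[0,0,0]])

```text
time_s: 9.45
position: [0.5947, 0.004, 0.085]
tcp_rot: [[0.325, 0.946, -0.0], [0.946, -0.325, 0.0], [-0.0, -0.0, -1.0]]
force: [-0.1, 3.9, -2.3]
opening: 0.132
```

Call:
play_rows(fingers=[255,255,255,255], linear=[[-1,0,-0.2],[-2,0,-0.3],[-2,0,-0.3],[-2,0,-0.3]], rot=[[0,0,0],[0,0,0],[0,0,0],[0,0,0]])

```text
time_s: 9.85
position: [0.5941, 0.0021, 0.0854]
tcp_rot: [[0.325, 0.946, -0.0], [0.946, -0.325, -0.0], [-0.0, -0.0, -1.0]]
force: [0.2, 3.9, -2.5]
opening: 0.135
```

```bash
python3 look.py 6 side
```

```text
t 9.85 box [-0.  71.6 15.4] F [ 0.2  3.9 -2.5] Fbox [-1.   3.7] open 0.135
```

View pics/side6z.png

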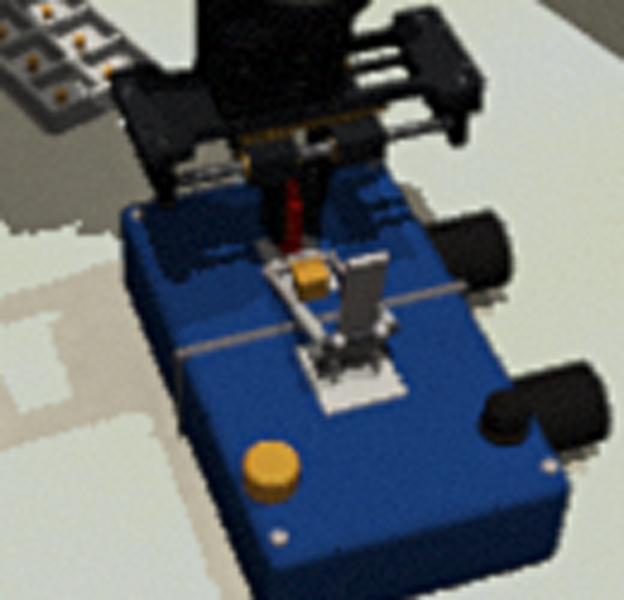

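```bash
python3 lev.py 367 257
```

```text
1.3 [377. 278.] 4.9
1.35 [374. 271.] 3.3
1.4 [371. 265.] 1.8
1.45 [368. 258.] 0.3
1.5 [365. 252.] 1.1
1.55 [362. 246.] 2.5
1.6 [359. 241.] 3.8
1.65 [356. 235.] 5.0
```

Call:
play_rows(fingers=[255,255,255,255], linear=[[-0.5,0,-0.1],[-1,0,-0.2],[-1,0,-0.2],[-1,0,-0.2]], rot=[[0,0,0],[0,0,0],[0,0,0],[0,0,0]])

```text
time_s: 10.3
position: [0.5938, 0.0012, 0.0856]
tcp_rot: [[0.325, 0.946, -0.0], [0.946, -0.325, 0.0], [-0.0, -0.0, -1.0]]
force: [-0.5, 5.1, -2.9]
opening: 0.132
```

Call:
play_rows(fingers=[255,255,255,255], linear=[[-0.5,0,-0.1],[-1,0,-0.2],[-1,0,-0.2],[-1,0,-0.2]], rot=[[0,0,0],[0,0,0],[0,0,0],[0,0,0]])

```text
time_s: 10.7
position: [0.5935, 0.0002, 0.0859]
tcp_rot: [[0.325, 0.946, -0.0], [0.946, -0.325, -0.0], [-0.0, -0.0, -1.0]]
force: [0.2, 3.3, -2.9]
opening: 0.136
```

Call:
play_rows(fingers=[255,255,255,255,255], linear=[[-0.5,0,0],[-1,0,0],[-1.5,0,0],[-1.5,0,0],[-1.5,0,0]], rot=[[0,0,0],[0,0,0],[0,0,0],[0,0,0],[0,0,0]])

```text
time_s: 11.2
position: [0.593, -0.0012, 0.0858]
tcp_rot: [[0.325, 0.946, -0.0], [0.946, -0.325, -0.0], [-0.0, -0.0, -1.0]]
force: [0.1, 4.2, -3.4]
opening: 0.137
```

Call:
play_rows(fingers=[255,255,255,255], linear=[[-0.5,0,0],[-1,0,-0.2],[-1,0,-0.2],[-1,0,-0.2]], rot=[[0,0,0],[0,0,0],[0,0,0],[0,0,0]])

```text
time_s: 11.6
position: [0.5927, -0.0021, 0.0861]
tcp_rot: [[0.325, 0.946, 0.0], [0.946, -0.325, -0.0], [-0.0, 0.0, -1.0]]
force: [0.1, 5.0, -2.7]
opening: 0.134
```

```bash
python3 look.py 7 side
```

```text
t 11.6 box [-0.  67.2 16.1] F [ 0.1  5.  -2.7] Fbox [-1.5  4.8] open 0.134
```

View pics/side7z.png

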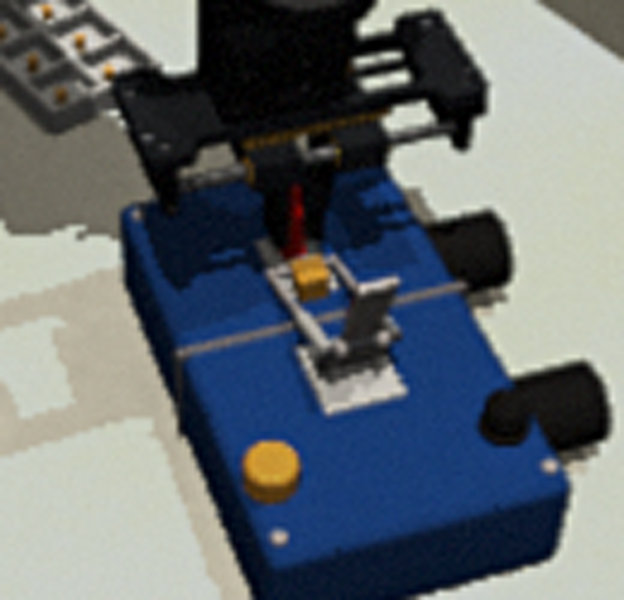

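Call:
play_rows(fingers=[255,255,255,255], linear=[[-0.5,0,0],[-1,0,-0.1],[-1,0,-0.1],[-1,0,-0.1]], rot=[[0,0,0],[0,0,0],[0,0,0],[0,0,0]])

```text
time_s: 12.05
position: [0.5924, -0.003, 0.0861]
tcp_rot: [[0.325, 0.946, -0.0], [0.946, -0.325, 0.0], [0.0, -0.0, -1.0]]
force: [0.0, 4.5, -3.1]
opening: 0.137
```

Call:
play_rows(fingers=[255,255,255,255], linear=[[-0.5,0,0],[-1,0,-0.1],[-1,0,-0.1],[-1,0,-0.1]], rot=[[0,0,0],[0,0,0],[0,0,0],[0,0,0]])

```text
time_s: 12.45
position: [0.5921, -0.0039, 0.0863]
tcp_rot: [[0.325, 0.946, 0.0], [0.946, -0.325, 0.0], [0.0, 0.0, -1.0]]
force: [-0.5, 5.5, -2.9]
opening: 0.137
```

Call:
play_rows(fingers=[255,255,255,255], linear=[[-0.5,0,0],[-1,0,-0.1],[-1,0,-0.1],[-1,0,-0.1]], rot=[[0,0,0],[0,0,0],[0,0,0],[0,0,0]])

```text
time_s: 12.85
position: [0.5918, -0.0048, 0.0864]
tcp_rot: [[0.325, 0.946, 0.0], [0.946, -0.325, 0.0], [0.0, 0.0, -1.0]]
force: [0.2, 5.3, -3.5]
opening: 0.134
```

```bash
python3 look.py 8 side
```

```text
t 12.85 box [-0.  64.4 16.4] F [ 0.2  5.3 -3.5] Fbox [-1.5  5.1] open 0.134
```

View pics/side8z.png

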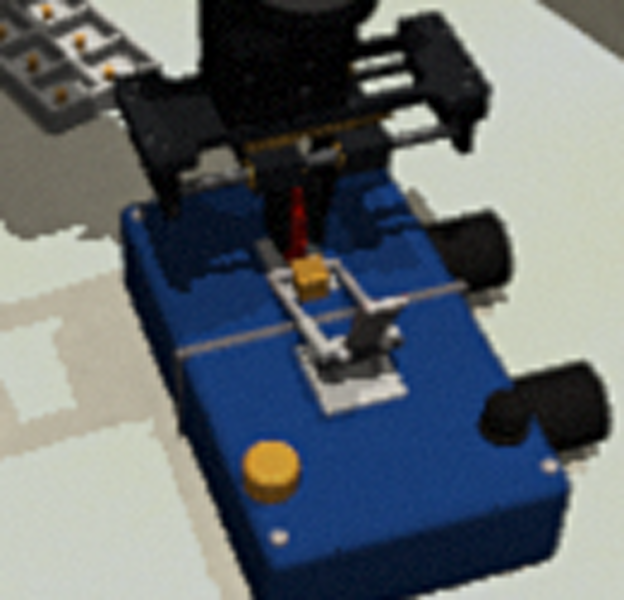

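Call:
play_rows(fingers=[255,255,255,255], linear=[[-0.5,0,0],[-1,0,-0.1],[-1,0,-0.1],[-1,0,-0.1]], rot=[[0,0,0],[0,0,0],[0,0,0],[0,0,0]])

```text
time_s: 13.3
position: [0.5915, -0.0057, 0.0865]
tcp_rot: [[0.325, 0.946, 0.0], [0.946, -0.325, 0.0], [0.0, 0.0, -1.0]]
force: [1.0, 5.6, -3.1]
opening: 0.136
```

Call:
play_rows(fingers=[255,255,255,255], linear=[[-0.5,0,0],[-1,0,-0.2],[-1,0,-0.2],[-1,0,-0.2]], rot=[[0,0,0],[0,0,0],[0,0,0],[0,0,0]])

```text
time_s: 13.7
position: [0.5913, -0.0065, 0.0867]
tcp_rot: [[0.325, 0.946, 0.0], [0.946, -0.325, 0.001], [0.001, 0.0, -1.0]]
force: [-0.4, 5.4, -2.2]
opening: 0.132
```

Call:
play_rows(fingers=[255,255,255,255], linear=[[-0.5,0,0],[-1,0,-0.2],[-1,0,-0.2],[-1,0,-0.2]], rot=[[0,0,0],[0,0,0],[0,0,0],[0,0,0]])

```text
time_s: 14.1
position: [0.5911, -0.0069, 0.0869]
tcp_rot: [[0.326, 0.946, 0.001], [0.946, -0.326, 0.001], [0.002, 0.0, -1.0]]
force: [1.1, 7.4, -2.9]
opening: 0.133
```

```bash
python3 look.py 9 side
```

```text
t 14.1 box [ 0.  62.1 16.9] F [ 1.1  7.4 -2.9] Fbox [-1.4  7.3] open 0.133
```

View pics/side9z.png

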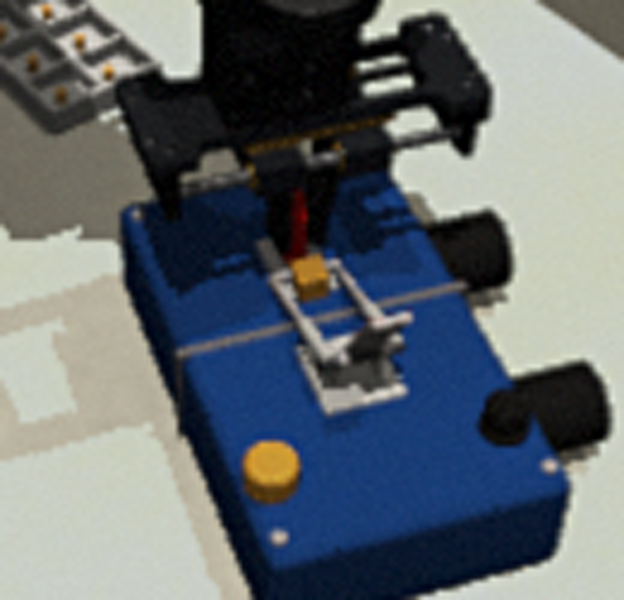

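Call:
play_rows(fingers=[255,255,255,255], linear=[[-0.5,0,0],[-1,0,0],[-1,0,0],[-1,0,0]], rot=[[0,0,0],[0,0,0],[0,0,0],[0,0,0]])

```text
time_s: 14.55
position: [0.5911, -0.007, 0.087]
tcp_rot: [[0.326, 0.945, 0.002], [0.945, -0.326, 0.003], [0.003, 0.001, -1.0]]
force: [2.5, 10.4, -2.6]
opening: 0.132
```

```bash
python3 look.py 10; python3 - <<'E'
from rig import bot
s=bot.read_state();print(s['moment'],s['tcp_rot'].round(4))
E
```

```text
t 14.55 box [-0. 62. 17.] F [ 2.5 10.4 -2.6] Fbox [-1.  10.6] open 0.132
[ 1.89509958 -0.30122758 -0.01181831] [[ 3.260e-01  9.454e-01  1.500e-03]
 [ 9.454e-01 -3.260e-01  2.700e-03]
 [ 3.100e-03  6.000e-04 -1.000e+00]]
```

Call:
play_rows(fingers=[200,140,80,40,0,0,0,0], linear=[[0,0,0],[0,0,0],[0,0,0],[0,0,0],[0,0,0],[0,0,0],[0,0,0],[0,0,0]], rot=[[0,0,0],[0,0,0],[0,0,0],[0,0,0],[0,0,0],[0,0,0],[0,0,0],[0,0,0]])

```text
time_s: 15.35
position: [0.5905, -0.0088, 0.0869]
tcp_rot: [[0.325, 0.946, 0.0], [0.946, -0.325, -0.0], [-0.0, 0.0, -1.0]]
force: [0.1, 0.3, -0.0]
opening: 0.766
```

```bash
python3 look.py 11 wrist side
```

```text
t 15.35 box [-0.  60.1 16.9] F [ 0.1  0.3 -0. ] Fbox [0.  0.3] open 0.766
```

View pics/side11z.png

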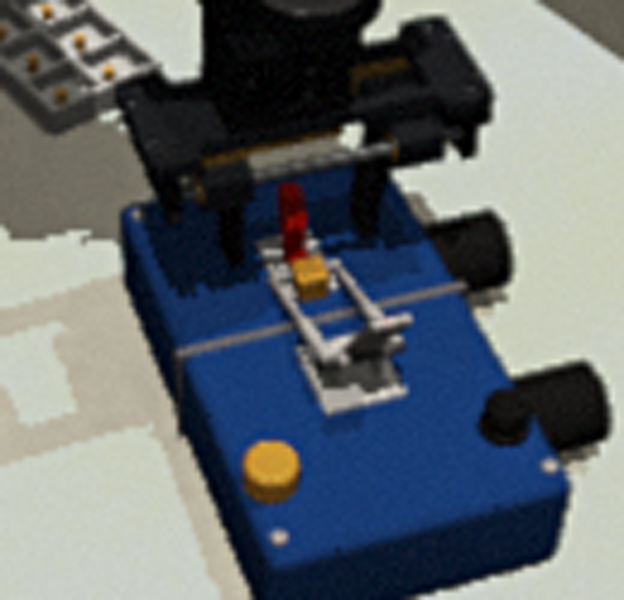

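View pics/wrist11.png

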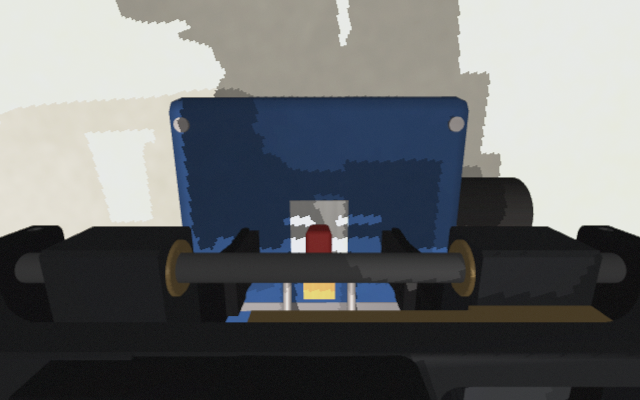

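Call:
play_rows(fingers=[0,0,0,0,0,60,120,180,255,255,255,255,255], linear=[[0,0,-10],[0,0,-25],[0,0,-45],[0,0,-70],[0,0,-90],[0,0,-110],[-20,0,-110],[-45,0,-110],[-70,0,-110],[-90,0,-110],[-104,0,-110],[-109,0,-110],[-109,0,-110]], rot=[[0,0,0],[0,0,0],[0,0,0],[0,0,0],[0,0,0],[0,0,0],[0,0,0],[0,0,0],[0,0,0],[0,0,0],[0,0,0],[0,0,0],[0,0,0]])

```text
time_s: 16.75
position: [0.555, -0.1121, 0.1971]
tcp_rot: [[0.326, 0.945, 0.0], [0.945, -0.326, 0.0], [0.0, 0.0, -1.0]]
force: [0.8, 0.9, 0.3]
opening: 0.356
```

```bash
python3 look.py 12 wrist side;python3 lev.py 399 319
```

```text
t 16.75 box [ -0.2 -49.2 127.1] F [0.8 0.9 0.3] Fbox [0.5 1.1] open 0.356
0.9 [397. 341.] 4.6
0.95 [395. 333.] 3.0
1.0 [392. 325.] 1.8
1.05 [390. 317.] 1.9
1.1 [388. 309.] 3.2
1.15 [385. 301.] 4.8
```

View pics/side12z.png

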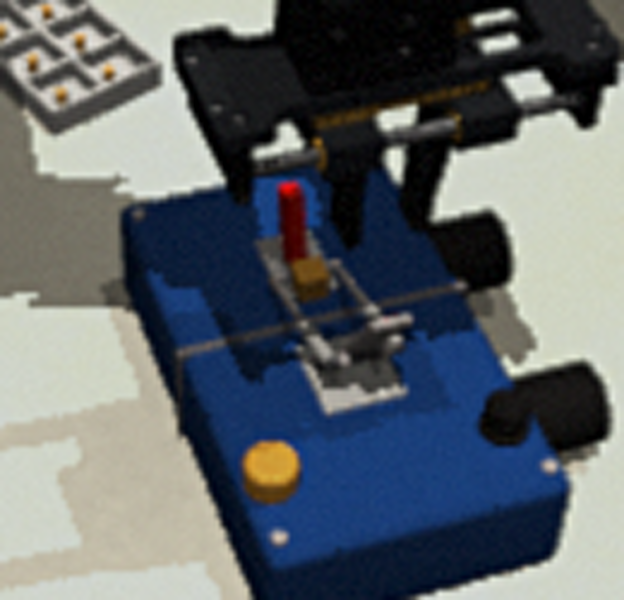

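View pics/wrist12.png

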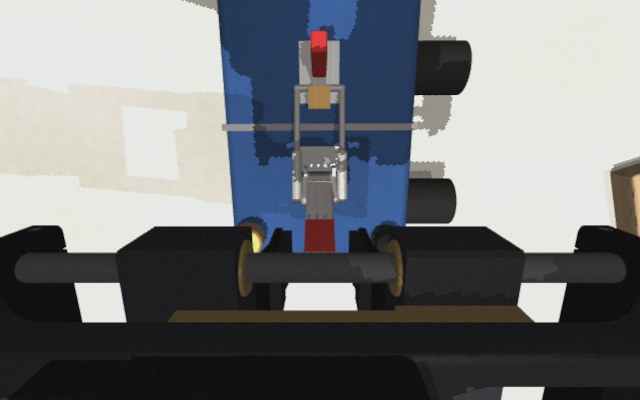

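Call:
play_rows(fingers=[255,255,255,255,255,255], linear=[[0,0.2,8],[0,0.2,20],[0,0.2,34],[0,0.2,46],[0,0.2,53],[0,0.2,53]], rot=[[0,0,0],[0,0,0],[0,0,0],[0,0,0],[0,0,0],[0,0,0]])

```text
time_s: 17.45
position: [0.5543, -0.1113, 0.1422]
tcp_rot: [[0.325, 0.946, -0.003], [0.946, -0.325, 0.001], [0.0, -0.003, -1.0]]
force: [-0.2, -0.1, -0.2]
opening: 0.006
```

```bash
python3 look.py 13 wrist side; python3 - <<'E'
from h import *
p0=np.array([-49.2,74])
L=[]
for a in np.arange(1.1,-.04,-.05):
    t=np.array([-np.cos(a),np.sin(a)]);n=np.array([np.sin(a),np.cos(a)])
    q=np.array([-30,12])+72*t+2.5*n+[9.5,0];d=q-p0;L.append((round(a,2),round(d[0],1),round(-d[1],1)))
print(L)
E
```

```text
t 17.45 box [ -1.1 -48.6  72.2] F [-0.2 -0.1 -0.2] Fbox [-0.1 -0.2] open 0.006
[(np.float64(1.1), np.float64(-1.7), np.float64(-3.3)), (np.float64(1.05), np.float64(-5.0), np.float64(-1.7)), (np.float64(1.0), np.float64(-8.1), np.float64(0.1)), (np.float64(0.95), np.float64(-11.1), np.float64(2.0)), (np.float64(0.9), np.float64(-14.1), np.float64(4.0)), (np.float64(0.85), np.float64(-16.9), np.float64(6.3)), (np.float64(0.8), np.float64(-19.7), np.float64(8.6)), (np.float64(0.75), np.float64(-22.3), np.float64(11.1)), (np.float64(0.7), np.float64(-24.8), np.float64(13.7)), (np.float64(0.65), np.float64(-27.1), np.float64(16.4)), (np.float64(0.6), np.float64(-29.3), np.float64(19.3)), (np.float64(0.55), np.float64(-31.4), np.float64(22.2)), (np.float64(0.5), np.float64(-33.3), np.float64(25.3)), (np.float64(0.45), np.float64(-35.0), np.float64(28.4)), (np.float64(0.4), np.float64(-36.6), np.float64(31.7)), (np.float64(0.35), np.float64(-38.1), np.float64(35.0)), (np.float64(0.3), np.float64(-39.3), np.float64(38.3)), (np.float64(0.25), np.float64(-40.4), np.float64(41.8)), (np.float64(0.2), np.float64(-41.4), np.float64(45.2)), (np.float64(0.15), np.float64(-42.1), np.float64(48.8)), (np.float64(0.1), np.float64(-42.7), np.float64(52.3)), (np.float64(0.05), np.float64(-43.1), np.float64(55.9)), (np.float64(-0.0), np.float64(-43.3), np.float64(59.5))]
```

View pics/side13z.png

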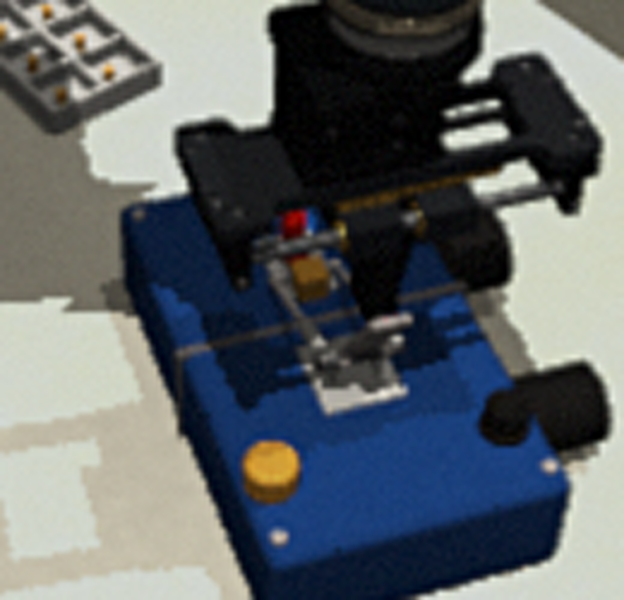

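View pics/wrist13.png

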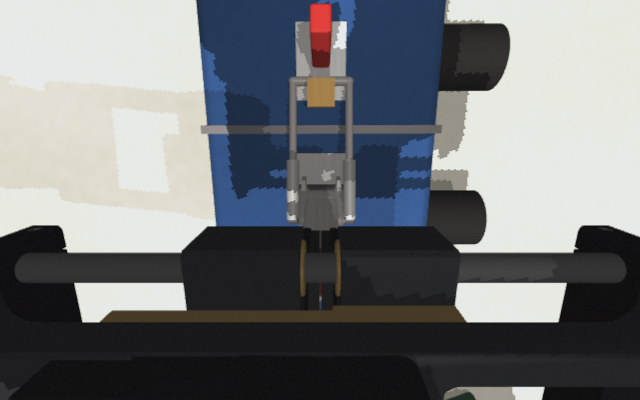

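Call:
play_rows(fingers=[255,255,255,255,255,255,255,255,255,255,255,255,255,255,255,255,255], linear=[[-3,0.5,-1.5],[-5,1,-1],[-6.5,1,-0.5],[-8,1,0],[-9.6,1,1],[-11,1,2],[-12.6,1,3],[-14,1,4],[-15.5,1,5.1],[-17,1,6.3],[-18.3,1,7.5],[-19.7,1,8.6],[-21,1,9.8],[-22.3,1,11],[-23.5,1,12.4],[-24.8,1,13.7],[-24.8,1,13.7]], rot=[[0,0,0],[0,0,0],[0,0,0],[0,0,0],[0,0,0],[0,0,0],[0,0,0],[0,0,0],[0,0,0],[0,0,0],[0,0,0],[0,0,0],[0,0,0],[0,0,0],[0,0,0],[0,0,0],[0,0,0]])

```text
time_s: 19.25
position: [0.5478, -0.1358, 0.1299]
tcp_rot: [[0.325, 0.946, -0.001], [0.946, -0.325, 0.0], [-0.0, -0.001, -1.0]]
force: [0.8, 0.3, 0.1]
opening: 0.003
```

```bash
python3 look.py 14 wrist side
```

```text
t 19.25 box [  0.6 -73.8  59.9] F [0.8 0.3 0.1] Fbox [0.6 0.5] open 0.003
```

View pics/side14z.png

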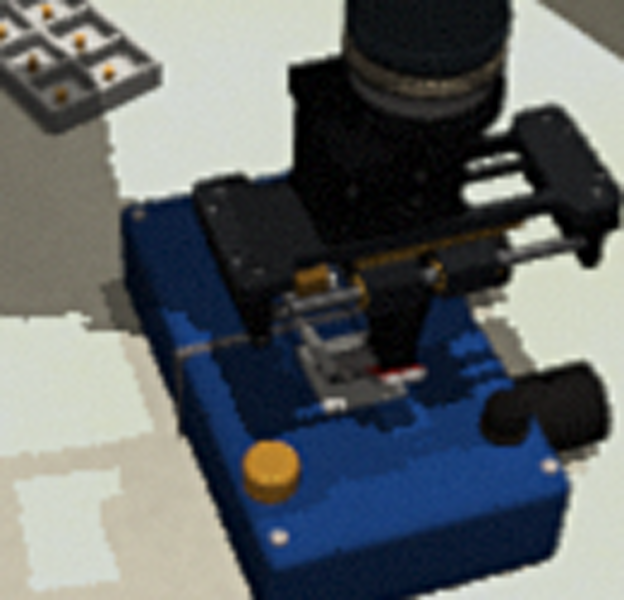

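View pics/wrist14.png

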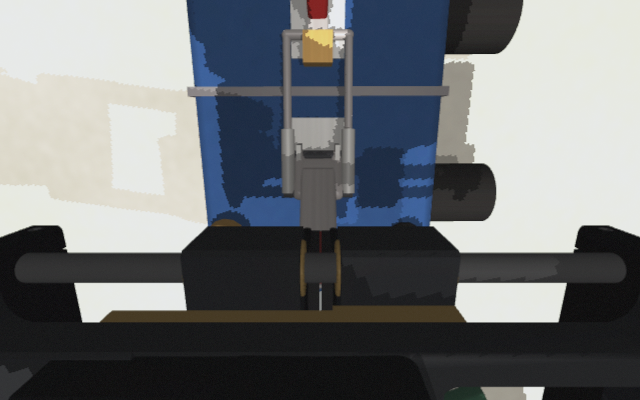

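```bash
python3 lev.py 403 372; python3 - <<'E'
import cv2
a=cv2.imread('pics/wrist14.png')[0:75,265:375];b=cv2.imread('pics/wrist13.png')[50:125,265:375]
import numpy as np
cv2.imwrite('pics/w14z.png',np.vstack([cv2.resize(x,None,fx=4,fy=4,interpolation=cv2.INTER_CUBIC) for x in(b,a)])[:600])
a=cv2.imread('pics/side14.png')[175:225,325:395]
cv2.imwrite('pics/s14z.png',cv2.resize(a,None,fx=10,fy=10,interpolation=cv2.INTER_CUBIC))
E
```

```text
0.55 [408. 399.] 5.7
0.6 [407. 391.] 4.0
0.65 [406. 382.] 2.3
0.7 [404. 374.] 0.5
0.75 [403. 366.] 1.3
0.8 [401. 358.] 3.0
0.85 [399. 349.] 4.8
```

View pics/w14z.png

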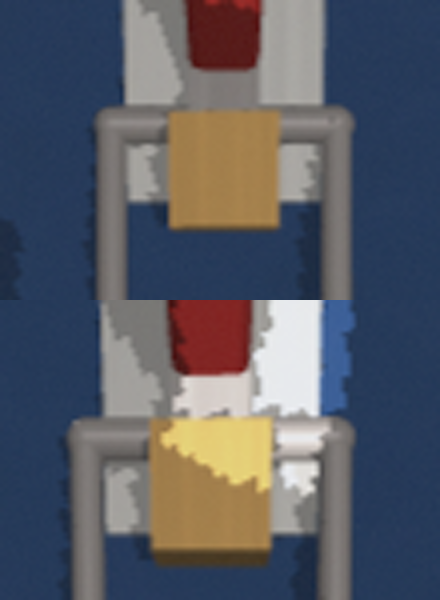

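View pics/s14z.png

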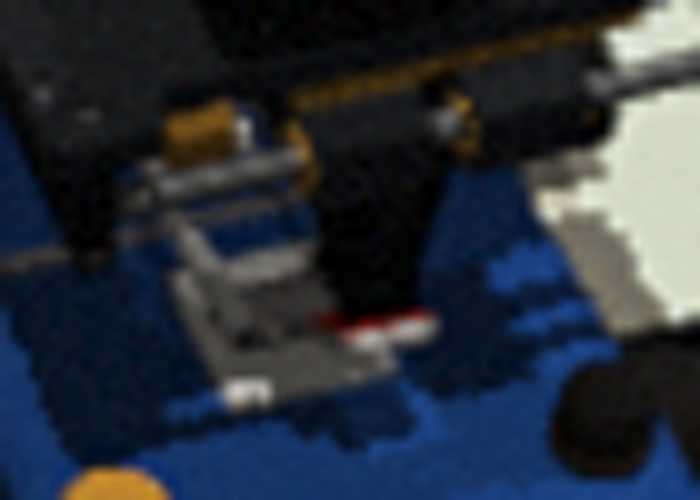

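Call:
play_rows(fingers=[255,255,255,255,255,255,255,255,255,255,255,255,255], linear=[[-1.2,0,1.3],[-2.3,0,2.7],[-3.4,0,4.1],[-4.5,0,5.6],[-5.6,0,7],[-6.6,0,8.5],[-7.6,0,10],[-8.5,0,11.6],[-9.4,0,13.2],[-10.2,0,14.7],[-11,0,16.3],[-11.8,0,18],[-11.8,0,18]], rot=[[0,0,0],[0,0,0],[0,0,0],[0,0,0],[0,0,0],[0,0,0],[0,0,0],[0,0,0],[0,0,0],[0,0,0],[0,0,0],[0,0,0],[0,0,0]])

```text
time_s: 20.65
position: [0.5441, -0.1469, 0.1118]
tcp_rot: [[0.325, 0.946, -0.0], [0.946, -0.325, 0.0], [-0.0, -0.0, -1.0]]
force: [0.4, 1.0, 0.6]
opening: 0.007
```

```bash
python3 look.py 15 wrist side
```

```text
t 20.65 box [  0.7 -85.6  41.8] F [0.4 1.  0.6] Fbox [0.1 1. ] open 0.007
```

View pics/wrist15z.png

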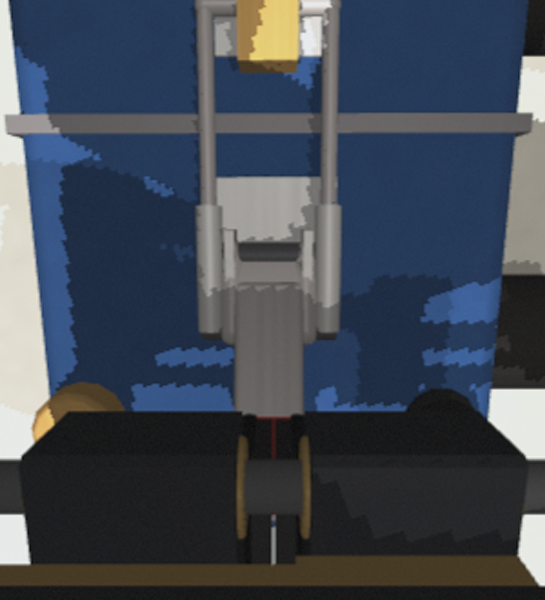

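Call:
play_rows(fingers=[255,255,255,255,255,255,255,255,255,255,255,255,255,255,255,255,255], linear=[[-0.8,0,1.6],[-1.5,0,3.3],[-2.1,0,5],[-2.7,0,6.6],[-3.3,0,8.3],[-3.8,0,10],[-4.3,0,11.8],[-4.8,0,13.5],[-5.2,0,15.3],[-5.5,0,17],[-5.8,0,18.8],[-6.1,0,20.6],[-6.3,0,22.4],[-6.5,0,24],[-6.6,0,25.2],[-6.7,0,26],[-6.7,0,26]], rot=[[0,0,0],[0,0,0],[0,0,0],[0,0,0],[0,0,0],[0,0,0],[0,0,0],[0,0,0],[0,0,0],[0,0,0],[0,0,0],[0,0,0],[0,0,0],[0,0,0],[0,0,0],[0,0,0],[0,0,0]])

```text
time_s: 22.45
position: [0.542, -0.1532, 0.086]
tcp_rot: [[0.325, 0.946, -0.0], [0.946, -0.325, 0.0], [-0.0, -0.0, -1.0]]
force: [-0.2, 0.9, 0.3]
opening: 0.003
```

```bash
python3 look.py 16 wrist side
```

```text
t 22.45 box [  0.8 -92.2  16. ] F [-0.2  0.9  0.3] Fbox [-0.5  0.8] open 0.003
```

View pics/side16z.png

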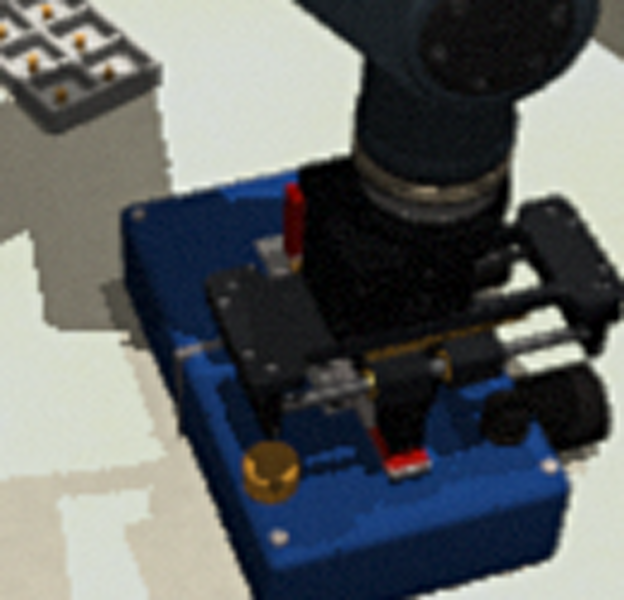

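Call:
play_rows(fingers=[255,255,255], linear=[[0,0,1],[0,0,1.5],[0,0,1.5]], rot=[[0,0,0],[0,0,0],[0,0,0]])

```text
time_s: 22.85
position: [0.5422, -0.1532, 0.0849]
tcp_rot: [[0.325, 0.946, 0.0], [0.946, -0.325, -0.0], [-0.0, 0.0, -1.0]]
force: [-0.9, 0.8, 2.3]
opening: 0.012
```

Call:
play_rows(fingers=[255,255,255,255], linear=[[0,0,1],[0,0,1.5],[0,0,1.5],[0,0,1.5]], rot=[[0,0,0],[0,0,0],[0,0,0],[0,0,0]])

```text
time_s: 23.25
position: [0.5422, -0.1532, 0.0846]
tcp_rot: [[0.325, 0.946, 0.001], [0.946, -0.325, -0.001], [-0.0, 0.001, -1.0]]
force: [-1.6, 0.7, 9.8]
opening: 0.009
```

Call:
play_rows(fingers=[255,255,255,255,255,255,255,255,255,255], linear=[[0,0,-4],[0,0,-14],[0,0,-34],[0,0,-60],[0,0,-90],[0,0,-120],[0,0,-150],[0,0,-170],[0,0,-180],[0,0,-180]], rot=[[0,0,0],[0,0,0],[0,0,0],[0,0,0],[0,0,0],[0,0,0],[0,0,0],[0,0,0],[0,0,0],[0,0,0]])

```text
time_s: 24.25
position: [0.5427, -0.1534, 0.2646]
tcp_rot: [[0.325, 0.946, 0.003], [0.946, -0.325, -0.001], [-0.0, 0.003, -1.0]]
force: [-0.4, 0.0, -0.0]
opening: 0.003
```

```bash
python3 look.py 17 wrist side top; python3 ov.py side pics/side17.png 0 0 pics/ov17.png
```

```text
t 24.25 box [  1.5 -92.2 194.6] F [-0.4  0.  -0. ] Fbox [-0.4 -0.1] open 0.003
```

View pics/wrist17z.png

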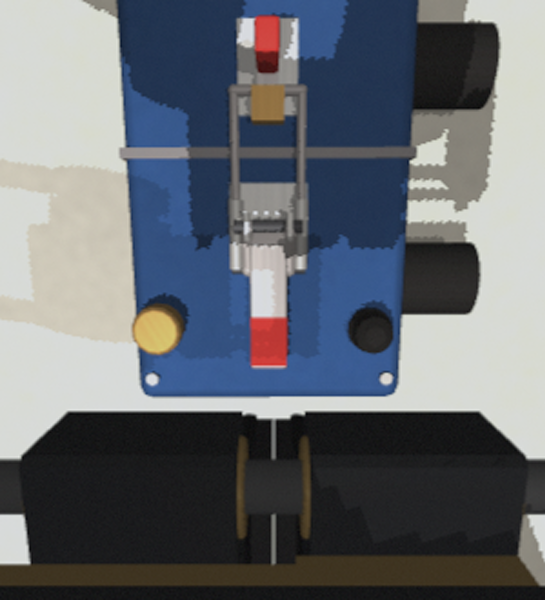

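View pics/side17.png

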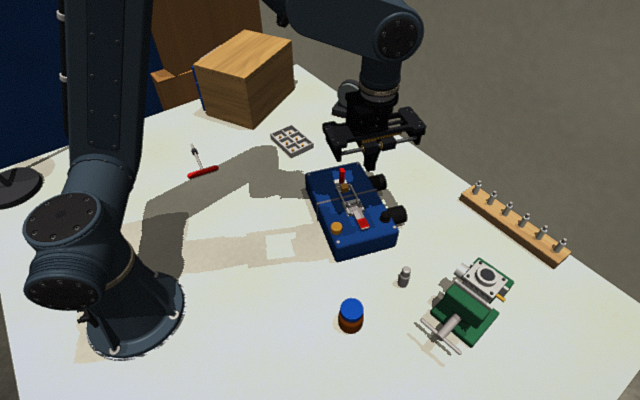

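View pics/side17z.png

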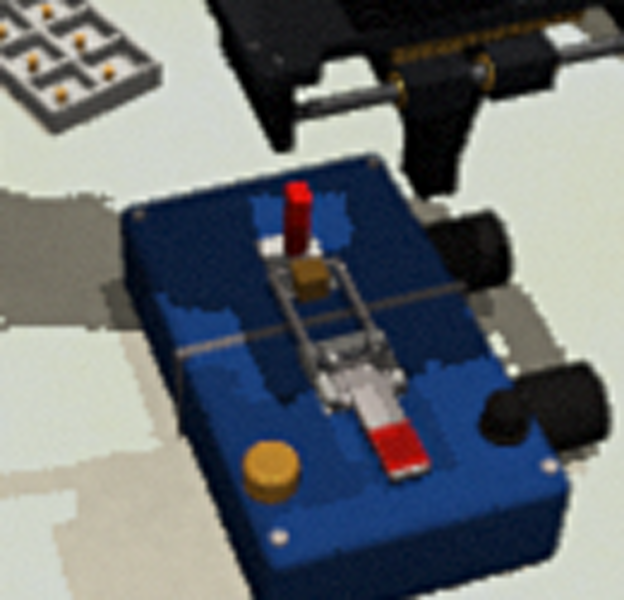

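Both views show the lever flat (red end at side-zoom (398,448)). The crossbar is under the brass lip (wrist-zoom (268,92)), and the float and bulb haven't moved. The arm is about 180 mm clear, so I'm handing in.

```bash
python3 -c "
from rig import bot
s=bot.read_state();print(s['time_s'],s['force'],abs(s['qvel']).max());print(bot.hand_in())"
```

```text
24.4 [ 0.37237274 -0.00457916 -0.043694  ] 0.5169823366762453
the job is handed in; nothing more can be done
None
```

The latch is closed, and I handed the job in at 24.4 s with the arm about 180 mm above the box.

- **Hooking the bail:** I took the bail by its red tab and brought the crossbar down behind the keeper, touching the box top at 9.4 N to find its height. I then raised it about 3 mm and drew it back in 0.5–1 mm steps. It bore on the keeper: the pull rose from a steady 5 N of hinge friction to about 10.6 N while the tool moved only 0.1 mm. Only then did I let go.
- **Closing the lever:** I pushed the lever over slowly with the shut fingertips; readings between moves stayed around 1 N. I confirmed it was home by pressing it on its stop, where it held at about 10 N with the fingertip at the expected height.
- **Last checks:** The wrist and side pictures show the lever flat, the crossbar still under the brass lip, and the float and bulb where they were. Tool force was about 0.

**Where readings disagreed:**
- During the descent the lever leaned about 0.15 rad further towards the keeper than my model predicted, probably because the tab shifted 4–5 mm in the grip. From there I relied on the measured force and the lever seen in the pictures.
- I did not measure the bail's tension directly. I judged it from the crossbar staying caught under the lip and the lever resting on its stop.

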